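# Square up a row of cigar moulds in the joystick press and lock it

## Task

Load all the loose black cigar moulds into the row press, rib up, lengthwise between jaw and fence, each centred on its own dark line and on neighbouring lines with none left empty between them, the middle line included; then tilt the joystick fully to the left, hold it there for at least two seconds so that the jaw pushes the row flush against the fence, and let it go back to centre. Only then press both keeper caps fully home with the seating tool held upright (not with the fingers), and stand the tool back on the middle of its cork pad. The moulds must end as an even, straight row flush with the fence; leave the jar, the wooden box and the glass bowl where they are.

Things in the scene. Friction and masses are not known exactly. Their poses are not given: they have to be found in the camera images.
- press: fixed row press on the bench. Origin: centre of its underside; x along the row, y from jaw to fence. Pale wooden bed 280 mm (x) by 200 mm (y), surface 12 mm above the bench; five thin flat dark lines along y at x = -100, -50, 0, 50, 100 mm mark the middles of five mould places, clear from y = -70 to +70 mm. Low cheeks close the bed's ends: inner faces at x = +-132 mm, tops 32 mm above the bench
- fence_mid (a point): middle of the lower edge of the inner face of the press's wooden fence (press x = 0, y = +70 mm), on the bed surface; axes as the press. The fence is 280 mm long and 16 mm thick, its top 42 mm above the bench
- jaw (a joint): travel of the press's aluminium jaw bar towards the fence (m). The bar is 256 mm long (x), 26 mm high, its top 39 mm above the bench, its face at press y = -70 mm at 0. Driven by the joystick: 0.07 m per rad of tilt to the left, so 0.028 at full tilt, leaving 112 mm to the fence; it goes back as the stick is centred
- mould0_c (a point): loose two-part cigar mould, matt black plastic, 0.25 kg: block 40 mm wide (x), 110 mm long (y), 35 mm high, with a thin grey parting line; on top, along its middle, a grip rib 14 mm wide (x), 64 mm long (y), 28 mm high (63 mm in all). This point is its centre, 31 mm above its underside, 32 mm below the rib's top. All moulds are alike; 3 to 5 are there, an absent one reads None
- mould1_c (a point): loose two-part cigar mould, matt black plastic, 0.25 kg: block 40 mm wide (x), 110 mm long (y), 35 mm high, with a thin grey parting line; on top, along its middle, a grip rib 14 mm wide (x), 64 mm long (y), 28 mm high (63 mm in all). This point is its centre, 31 mm above its underside, 32 mm below the rib's top. All moulds are alike; 3 to 5 are there, an absent one reads None
- mould2_c (a point): loose two-part cigar mould, matt black plastic, 0.25 kg: block 40 mm wide (x), 110 mm long (y), 35 mm high, with a thin grey parting line; on top, along its middle, a grip rib 14 mm wide (x), 64 mm long (y), 28 mm high (63 mm in all). This point is its centre, 31 mm above its underside, 32 mm below the rib's top. All moulds are alike; 3 to 5 are there, an absent one reads None
- mould3_c (a point): loose two-part cigar mould, matt black plastic, 0.25 kg: block 40 mm wide (x), 110 mm long (y), 35 mm high, with a thin grey parting line; on top, along its middle, a grip rib 14 mm wide (x), 64 mm long (y), 28 mm high (63 mm in all). This point is its centre, 31 mm above its underside, 32 mm below the rib's top. All moulds are alike; 3 to 5 are there, an absent one reads None
- mould4_c (a point): loose two-part cigar mould, matt black plastic, 0.25 kg: block 40 mm wide (x), 110 mm long (y), 35 mm high, with a thin grey parting line; on top, along its middle, a grip rib 14 mm wide (x), 64 mm long (y), 28 mm high (63 mm in all). This point is its centre, 31 mm above its underside, 32 mm below the rib's top. All moulds are alike; 3 to 5 are there, an absent one reads None
- mark2 (a point): point on the bed surface, on the middle dark line (press x = 0, y = +15 mm), below the centre of a mould lying on that line flush against the fence; axes as the press
- stick (a joint): tilt of the joystick (rad), 0 upright, range -0.4 to 0.4; positive leans to the left of its box (the box's +y, away from its cable side, the same general direction in which the jaw closes). Spring-centred, 1.0 Nm/rad (about 5 N at the grip at full tilt)
- stick_grip (a point): middle of the joystick's black grip, a cylinder 22 mm in diameter, 42 mm long, along the stick; 75 mm from the pivot; turns with the stick
- stick_pivot (a point): the joystick's pivot, 60 mm above the bench at the top of its fixed grey box, 80 by 80 by 56 mm; fixed, with the box's axes: the stick tilts in the plane of y and z, positive towards +y
- keeper0 (a joint): how far this snap-in keeper cap is pressed down (m): 0 standing up, 0.008 fully home at its stop. It yields at about 8 N, takes some force more to move briskly, and stays where it is pushed
- keeper0_top (a point): centre of the top face of keeper cap 0, a steel disc 32 mm in diameter that stands 10 mm proud of its grey 46 mm square housing (top 34 mm above the bench) just behind the press's fence, at the press's -x end; cap top 44 mm above the bench when up, 36 mm when home; moves with the cap
- keeper1 (a joint): how far this snap-in keeper cap is pressed down (m): 0 standing up, 0.008 fully home at its stop. It yields at about 8 N, takes some force more to move briskly, and stays where it is pushed
- keeper1_top (a point): centre of the top face of keeper cap 1, a steel disc 32 mm in diameter that stands 10 mm proud of its grey 46 mm square housing (top 34 mm above the bench) just behind the press's fence, at the press's +x end; cap top 44 mm above the bench when up, 36 mm when home; moves with the cap
- tool_c (a point): the seating tool, turned wood, 0.2 kg, 90 mm high, standing upright: a round foot 42 mm in diameter, 18 mm high, under a round handle 24 mm in diameter. This point is its centre, 45 mm above its foot's underside; its z is the tool's axis
- pad_top (a point): centre of the top of the round cork pad, 72 mm in diameter, 6 mm thick, fixed, on which the seating tool stands
- jar: bystander: amber jar, 60 mm in diameter, 80 mm high; origin under its centre
- cedarbox: bystander: closed wooden box 70 by 140 by 50 mm; origin under its centre
- cup: bystander: small glass bowl, 70 mm in diameter, 60 mm high; origin under its centre
There are look-alikes about, which are no part of the job. What is shaped like the part that bears tool_c but turquoise is not meant. Leave any purple look-alike of the part that bears mould2_c alone.

How it is judged:
By the outcome, as a careful person would: the job done as asked, in the order asked, and still so for the second after the job is handed in, with the robot touching nothing.
Of mould0, mould1, mould2, mould3, mould4 only 3 to 5 are there at a start; the rules pass over those that are not, and their reading is None.
At some moment in a run one of mould0, mould1, mould2, mould3, mould4 may be knocked a few centimetres aside while the robot is not near it.
It also fails if it takes over 210 s, if anything falls off the work surface, if the arm or the gripper's body presses on something with over 40 N, if the wrist force passes 120 N, or if a joint passes its speed limit or range.

## Robot

A 6-joint arm with a two-finger parallel gripper is mounted at the origin on the work surface. World frame = base frame: x ahead of the robot, y to its left, z up, the work surface at z = 0. Lengths are in m, angles in rad, forces in N, time in s.
With the tool pointing down it reaches from about 0.275 to 0.75 m from the base axis. Payload 10.2 kg.
Tool frame: the origin (TCP) lies at the very end of the fingers, on their centre line; the grasp point (between the pads) lies 19 mm behind it; z points along the fingers, y is the line along which they close (so a half turn about z gives the same grasp; the last joint's range is limited). The gripper opens to 85 mm and grips with 20 to 120 N. Pads are 22 mm wide; open, the fingers measure 114 mm over their backs; the gripper's body (76 mm by 85 mm) begins 54 mm behind the grasp point. The pads swing forward as they close: fully open they stand 13 mm farther back than shut.
Start: joints at [-1.342, 0.313, 1.498, -0, 1.331, -0.223], TCP at [0.229, -0.472, 0.231] pointing down, gripper open.
Joint ranges: [-2.94, 2.94], [-0.97, 2.17], [0.19, 2.56], [-1.23, 4.37], [0.02, 3.11], [-2.88, 2.88]. Speed limits (rad/s): [2.39, 2.39, 3.01, 3.14, 3.14, 3.14].

## Interface

Orientations are given as a unit quaternion [w, x, y, z].
In Python, from bench import get_state, imaging, robot, boxes_of, place_of gives the robot as it stands.
- The arm moves only by the shell command python3 -m pendant 'ROWS' [OPENING]. ROWS is JSON, one flat list of numbers, 6 for each row, row after row: the shift along the tool's x, y, z as a fraction of full scale, then the turn, a rotation vector about the tool's x, y, z as a fraction of full scale. In form: [x, y, z, wx, wy, wz, x, y, z, wx, wy, wz, ...]. A call has 1 to 12 rows; each row shifts and turns the commanded pose from where the row before left it, along the tool's axes as they then stand; what a row does not reach is not made up. Full scale, the value 1, is 3 cm for a shift and 6 degrees for a turn. A row lasts 1/10 s, in which the tool goes at most 50 mm and 8.59 degrees, less where a joint would pass 70% of its speed; a pose out of reach is approached as far as the arm can. A call with a number of a shift or a turn outside -1 to 1 is refused whole. A call with a gripper value outside its range is refused whole. OPENING is the opening, from 0 (shut) to 1 (fully open), set as the call begins (- or left out, the last holds). The fingers move at their own pace and stop on an object; the grip force is fixed at half the most. Time passes only in rows, so rows that do not move let the fingers close. It gives the time, the measured TCP pose, the force, the opening and the grip force at its end, in the units of the state.
- get_state(): the state, without advancing time (a new reading comes with each control period).
- imaging.snapshot(name): name is "side" or "top" or "wrist"; returns the picture (384x512x3 uint8, red, green, blue); there is no depth.
- imaging.camera_params(name): a dict with "fx", "fy", "cx", "cy" (pixels), "rvec" (rotation vector, rad) and "tvec" (3), from world to camera coordinates, as OpenCV has them. Camera axes: x right, y down, z forward; pixel columns grow to the right and rows downward; lengths in m; the calibration is good to about 2 mm. A picture is of the moment at which its call begins: read the wrist's pose just before it. camera_params takes no time and is no camera call; for the wrist camera it gives the pose at the moment of the call.
- robot.finish_job(): hands the job in; it is judged then, once.
Trained networks look in the newest picture that a camera, given by its name, has taken for a name from the list of things; names that differ only in an ending like _2 or _b are one class to them, and where a whole thing is asked for, a point or a joint stands for the part that bears it (a point fixed in the world has none). Each returns a list of dicts, best first, with "p" (0 to 1); they miss things now and then, are a little off and sometimes report something else, mostly with a low value. They report only what shows in the picture. A call takes as long as a camera call. They do not tell look-alikes from the thing itself.
- boxes_of(camera, name): "extent" ([left, top, right, bottom] in pixels, round what is visible of it).
- place_of(camera, name): "centre" ([column, row] in pixels: a listed point, or the origin of a listed thing).
The state is a dict: "time": time; "joints": joint angles; "qvel": joint speeds; "effort": joint torques, N m; "tool_pos": TCP position; "tool_rot": TCP orientation; "ft_force": force on the tool from outside, world axes, zero at the start; "torque": the same for the moment, N m; "opening": opening from 0.0 (shut) to 1.0 (fully open); "grasp_force": force on a finger pad.
Only numpy, scipy, OpenCV 4.12 (cv2) and the standard library are available. Lean on these libraries where they do the work, as an engineer would, in place of code of your own. Each camera call takes 0.05 s, during which the arm holds its last target. There are 200 camera calls.

## Working session

There is one attempt and no reset: what is moved stays moved. The work goes in short steps, Python scripts to look and compute and a shell command to move; the robot and the scene stay as the last step left them, time stands still between calls to the robot, and variables do not carry over. Pictures are saved under pics/ and viewed, at most 14 in all, crops included, and the job is handed in when it is done.

```bash
ls; mkdir -p pics
python3 - <<'E'
from bench import get_state, imaging, robot, boxes_of, place_of
import cv2
s=get_state();print(s['time'],s['tool_pos'],s['tool_rot'],s['opening'])
for c in ['top','side']:
    im=imaging.snapshot(c);cv2.imwrite(f'pics/{c}0.png',cv2.resize(im[:,:,::-1],(800,600)))
    p=imaging.camera_params(c);print(c,p)
    for n in ['press','fence_mid','mould0_c','mark2','stick_grip','stick_pivot','keeper0_top','keeper1_top','tool_c','pad_top','jar','cedarbox','cup']:
        print(n,[(round(d['p'],2),[round(float(v)) for v in d['centre']]) for d in place_of(c,n)][:8])
E
```

```text
pics
0.0 [ 0.22913778 -0.47206533  0.23071648] [-6.70098178e-04  9.74593035e-01  2.23982071e-01  5.93056362e-06] 1.000915377317828
top {'fx': 378.3896373708816, 'fy': 378.3896373708816, 'cx': 256.1278349079231, 'cy': 193.3827461255674, 'rvec': array([ 2.20483083, -2.15520195,  0.11694325]), 'tvec': array([-0.04285771,  0.55641927,  1.07487064])}
press [(0.85, [226, 196])]
fence_mid [(0.6, [200, 194]), (0.15, [400, 256])]
mould0_c [(0.8, [353, 230])]
mark2 [(0.74, [217, 197]), (0.68, [189, 167])]
stick_grip [(0.62, [106, 232])]
stick_pivot [(0.59, [116, 231])]
keeper0_top [(0.43, [115, 233]), (0.41, [180, 223])]
keeper1_top [(0.41, [186, 168])]
tool_c [(0.78, [138, 172]), (0.5, [103, 167]), (0.47, [131, 134])]
pad_top [(0.57, [138, 173])]
jar [(0.76, [360, 157])]
cedarbox [(0.63, [241, 127])]
cup [(0.63, [399, 257]), (0.4, [362, 161])]
side {'fx': 387.9158970261573, 'fy': 387.9158970261573, 'cx': 256.2865417148243, 'cy': 192.2486675958298, 'rvec': array([ 0.68387825, -2.71987656,  1.00153671]), 'tvec': array([0.49709807, 0.29182024, 1.18615818])}
press [(0.91, [251, 235])]
fence_mid [(0.89, [244, 246])]
mould0_c [(0.52, [318, 166])]
mark2 [(0.96, [255, 235])]
stick_grip [(0.47, [230, 305]), (0.46, [212, 239])]
stick_pivot [(0.64, [348, 152]), (0.6, [234, 316])]
keeper0_top [(0.58, [255, 262])]
keeper1_top [(0.45, [212, 239])]
tool_c [(0.73, [196, 276]), (0.63, [158, 266]), (0.57, [173, 304]), (0.31, [232, 304])]
pad_top [(0.75, [195, 284])]
jar [(0.8, [273, 150])]
cedarbox [(0.73, [205, 198]), (0.62, [346, 152])]
cup [(0.68, [349, 154])]
```

View pics/top0.png

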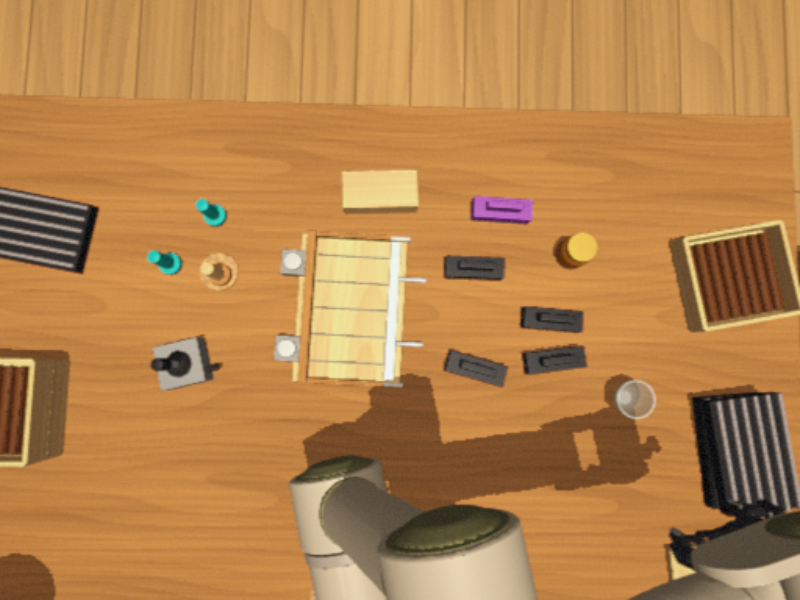

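View pics/side0.png

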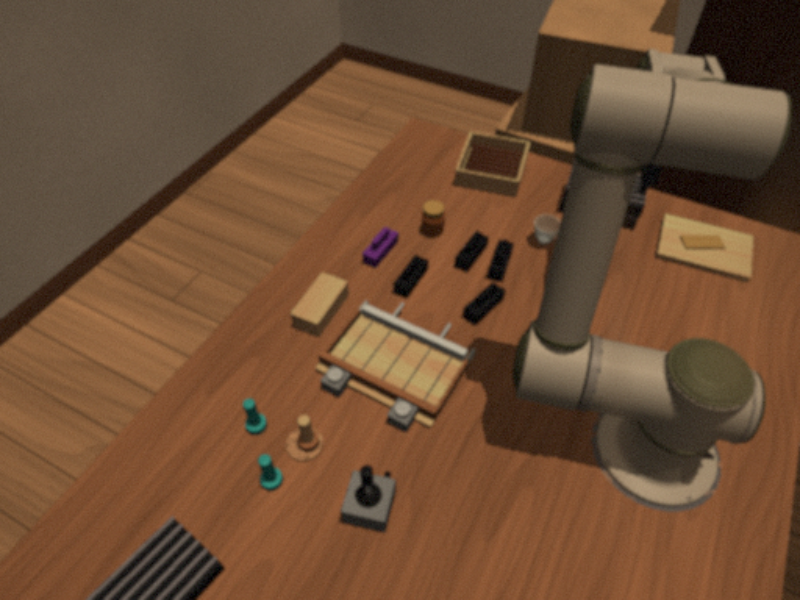

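The top picture (800×600) shows these candidates:

- **Moulds:** the black ones are at (475,268), (552,319), (555,360) and (476,368). The purple look-alike at (502,209) must be left alone. The striped black trays at the edges are scenery.
- **Tool:** the wooden one stands on the cork pad at (218,270). The turquoise ones at (211,212) and (165,262) are look-alikes.
- **Joystick:** (178,363).
- **Press:** centred near (352,307), with the fence on the left (world +y) and the keepers at (292,262) and (286,348).

Next I write helpers and take rough positions.

```bash
cat > h.py <<'E'
import numpy as np, cv2
from scipy.optimize import minimize
from scipy.spatial.transform import Rotation as R
from bench import get_state, imaging, robot, boxes_of, place_of
def cam(c):
    p=imaging.camera_params(c); K=np.array([[p['fx'],0,p['cx']],[0,p['fy'],p['cy']],[0,0,1]])
    return K,np.array(p['rvec'],float),np.array(p['tvec'],float)
def w2p(C,P): return cv2.projectPoints(np.array(P,float).reshape(-1,1,3),C[1],C[2],C[0],None)[0].reshape(-1,2)
def p2w(C,uv,z):
    M=cv2.Rodrigues(C[1])[0]; o=-M.T@C[2]; d=M.T@np.linalg.inv(C[0])@np.array([uv[0],uv[1],1.])
    return o+d*(z-o[2])/d[2]
def box(w,l,z0,z1): return [[a*w/2,b*l/2,z] for a in(-1,1) for b in(-1,1) for z in(z0,z1)]
def place(P,x,y,yaw,z0=0):
    P=np.array(P,float); c,s=np.cos(yaw),np.sin(yaw)
    return np.c_[c*P[:,0]-s*P[:,1]+x, s*P[:,0]+c*P[:,1]+y, P[:,2]+z0]
BL=box(.04,.11,0,.035); RB=box(.014,.064,.035,.063)
def sil(C,shape,x,y,yaw,z0=0,S=4):
    m=np.zeros((shape[0],shape[1]),np.uint8)
    for B in(BL,RB):
        h=cv2.convexHull((w2p(C,place(B,x,y,yaw,z0))*16).astype(np.int32)); cv2.fillConvexPoly(m,h,255,cv2.LINE_AA,4)
    return m/255.
def fitmould(C,mask,x,y,yaw,z0=0):
    uv=w2p(C,[[x,y,z0+.03]])[0]; 
    f=lambda q:np.abs(sil(C,mask.shape,q[0]/100,q[1]/100,q[2]/10,z0)-mask)[sl].sum()
    L=w2p(C,place(BL,x,y,yaw,z0)); r=np.ptp(L,0).max()*.75
    sl=(slice(max(0,int(uv[1]-r)),int(uv[1]+r)),slice(max(0,int(uv[0]-r)),int(uv[0]+r)))
    r=minimize(f,[x*100,y*100,yaw*10],method='Nelder-Mead',options=dict(initial_simplex=np.array([[x*100,y*100,yaw*10]]*4)+np.array([[0,0,0],[1,0,0],[0,1,0],[0,0,1.5]])))
    return r.x[0]/100,r.x[1]/100,r.x[2]/10,r.fun/mask[sl].sum()
def dark(im,t=62): return (im.max(2)<t).astype(float)
def go(x,y,z,psi):
    "delta (units) : turn wz first, then shifts in the turned frame. psi deg"
    s=get_state(); q=s['tool_rot']; A=R.from_quat([q[1],q[2],q[3],q[0]]).as_matrix()
    ps=np.degrees(np.arctan2(A[1,0],A[0,0])); d=(psi-ps+180)%360-180
    c,n=np.cos(np.radians(psi)),np.sin(np.radians(psi)); D=np.array([x,y,z])-s['tool_pos']
    return 'wz %.2f'%(-d/6),'xyz',np.round(np.array([D[0]*c+D[1]*n,D[0]*n-D[1]*c,-D[2]])/.03,2),'tilt',np.round(A[:2,2],3)
E
python3 - <<'E'
from h import *
C=cam('top'); im=imaging.snapshot('top')
m=dark(im); 
for u,v in [(475,268),(552,319),(555,360),(476,368)]:
    p=p2w(C,(u*.64,v*.64),.04); print(np.round(fitmould(C,m,p[0],p[1],0.0),3))
for n,u,v,z in [('press',226,196,.012),('fence',200,194,.012),('k0',286*.64,348*.64,.044),('k1',292*.64,262*.64,.044),('tool',212*.64,268*.64,.08),('pad',138,173,.006),('grip',170*.64,363*.64,.14),('jar',360,157,.04),('cup',399,257,.03),('purple',502*.64,209*.64,.04),('box',241,127,.025)]:
    print(n,np.round(p2w(C,(u,v),z),3))
print(go(.5,-.2,.4,90)); Cw=cam('wrist'); M=cv2.Rodrigues(Cw[1])[0]; print(-M.T@Cw[2],M)
E
```

```text
[ 0.622 -0.16   0.139  6.284]
[ 0.539 -0.312  0.196  3.407]
[ 0.456 -0.31   0.073  3.265]
[ 0.442 -0.154 -0.149 15.829]
press [0.549 0.058 0.012]
fence [0.553 0.135 0.012]
k0 [0.467 0.175 0.044]
k1 [0.625 0.171 0.044]
tool [0.605 0.305 0.08 ]
pad [0.612 0.321 0.006]
grip [0.437 0.347 0.14 ]
jar [ 0.669 -0.33   0.04 ]
cup [ 0.383 -0.444  0.03 ]
purple [ 0.735 -0.217  0.04 ]
box [0.754 0.019 0.025]
('wz -10.69', 'xyz', array([ 9.08,  9.03, -5.62]), 'tilt', array([0., 0.]))
[ 0.30624812 -0.43628431  0.37351073] [[ 4.37706159e-01 -8.99117994e-01 -3.88009908e-04]
 [-8.49848266e-01 -4.13861621e-01  3.26307343e-01]
 [-2.93549387e-01 -1.42496984e-01 -9.45263649e-01]]
```

```bash
python3 -m pendant '[0,0,-0.36,0,0,-0.972,0,0,-0.36,0,0,-0.972,0,0,-0.36,0,0,-0.972,0,0,-0.36,0,0,-0.972,0,0,-0.36,0,0,-0.972,0,0,-0.36,0,0,-0.972,0,0,-0.36,0,0,-0.972,0,0,-0.36,0,0,-0.972,0,0,-0.36,0,0,-0.972,0,0,-0.36,0,0,-0.972,0,0,-0.36,0,0,-0.972]' 1 | tail -c 400
python3 -m pendant '[0.9,0.83,0,0,0,0,0.9,0.83,0,0,0,0,0.9,0.83,0,0,0,0,0.9,0.83,0,0,0,0,0.9,0.83,0,0,0,0,0.9,0.83,0,0,0,0,0.9,0.83,0,0,0,0,0.9,0.83,0,0,0,0,0.9,0.83,0,0,0,0,0.9,0.83,0,0,0,0,0.9,0.83,0,0,0,0,0.9,0.83,0,0,0,0]'; python3 -m pendant '[0,0,0,0,0,0,0,0,0,0,0,0,0,0,0,0,0,0]'
python3 - <<'E'
from h import *
s=get_state();print(s['time'],s['tool_pos'],go(.53,-.15,.35,90),s['joints'])
C=cam('wrist');im=imaging.snapshot('wrist');print(C[0][0,0])
np.savez('w1.npz',im=im,K=C[0],r=C[1],t=C[2])
cv2.imwrite('pics/w1.png',cv2.resize(im[:,:,::-1],(800,600)))
print([(round(d['p'],2),np.round(d['centre']),np.round(p2w(C,d['centre'],.031),3)) for d in place_of('wrist','mould0_c')])
E
```

```text
time: 2.55
tool_pos: [0.2292, -0.4723, 0.3505]
tool_rot: [0.0, 0.705, 0.709, 0.0]
ft_force: [0.2, -0.7, -0.4]
opening: 0.996
grasp_force: 0.0
time: 3.75
tool_pos: [0.5286, -0.1468, 0.3502]
tool_rot: [0.0, 0.707, 0.707, 0.0]
ft_force: [0.0, -0.5, -0.1]
opening: 1.001
grasp_force: 0.0
time: 4.05
tool_pos: [0.5274, -0.1488, 0.3501]
tool_rot: [0.0, 0.707, 0.707, -0.0]
ft_force: [0.3, 0.1, 0.3]
opening: 1.001
grasp_force: 0.0
4.05 [ 0.5273564 -0.1488001  0.3501386] ('wz -0.00', 'xyz', array([-0.04,  0.09,  0.  ]), 'tilt', array([-0., -0.])) [-4.88767817e-01  3.15736552e-01  1.18997796e+00 -2.48710449e-04
  1.63589362e+00 -4.88598667e-01]
290.27830017600235
[(0.85, array([217., 245.]), array([ 0.458, -0.317,  0.031]))]
```

View pics/w1.png

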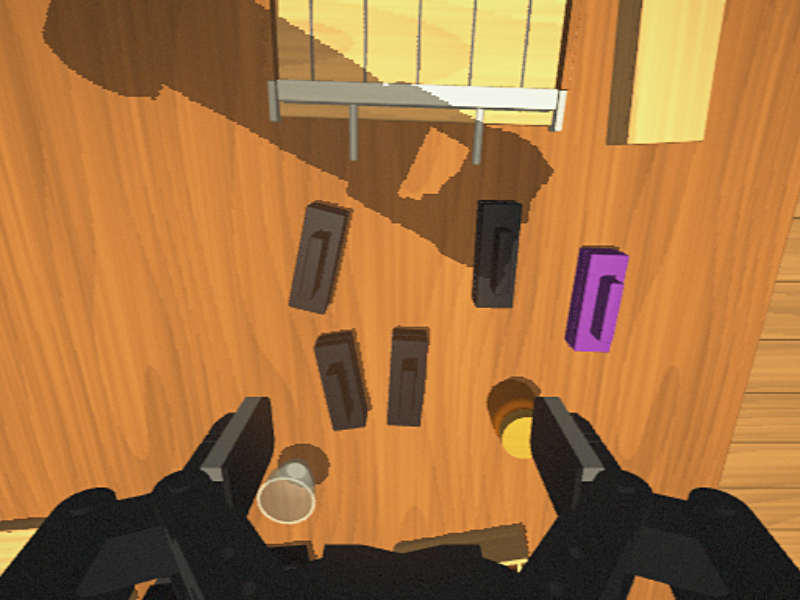

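The wrist view shows all four black moulds rib up, at (320,257), (497,253), (343,380) and (408,376). The purple one is at (597,299), to be left alone. I fit the mould silhouettes next.

```bash
cat >> h.py <<'E'
def blackmask(im):
    f=cv2.GaussianBlur(im,(3,3),0).astype(float); mx=f.max(2); mn=f.min(2)
    return cv2.morphologyEx(((mx<100)&((mx-mn)<28)).astype(np.uint8),cv2.MORPH_OPEN,np.ones((3,3))).astype(float)
E
python3 - <<'E'
from h import *
d=np.load('w1.npz'); im=d['im']; C=(d['K'],d['r'],d['t']); m=blackmask(im)
vis=np.repeat((m*120)[:,:,None],3,2).astype(np.uint8)+im[:,:,::-1]//2
for u,v,y in [(497,253,-.02),(408,376,0),(343,380,.1),(320,257,-.15)]:
    p=p2w(C,(u*.64,v*.64),.035); q=fitmould(C,m,p[0],p[1],y); print(np.round(q,4),'yaw',round(np.degrees(q[2]),1))
    for B in (BL,RB):
        cv2.polylines(vis,[cv2.convexHull(w2p(C,place(B,*q[:3])).astype(np.int32))],True,(0,255,0),1)
cv2.imwrite('pics/w1fit.png',cv2.resize(vis[100:300,150:420],(800,593)))
# press lines via top
C=cam('top');im=imaging.snapshot('top');cv2.imwrite('pics/toppress.png',cv2.resize(im[130:270,90:280,::-1],(800,589),interpolation=cv2.INTER_CUBIC))
E
```

```text
[ 0.6283 -0.1696  0.0407  0.1938] yaw 2.3
[ 0.5077 -0.5189 -0.4406  1.    ] yaw -25.2
[ 0.4409 -0.5102 -0.0808  1.    ] yaw -4.6
[ 0.4469 -0.1827 -0.4658 13.064 ] yaw -26.7
```

View pics/w1fit.png

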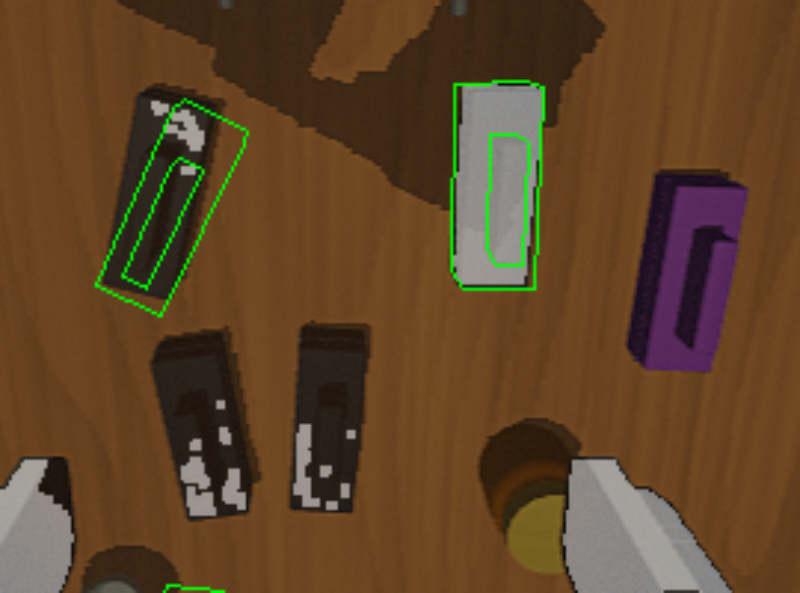

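The fit hugs the well-masked mould at (497,253) in the earlier picture's pixels. The mask threshold is too tight for the lit moulds, so I loosen it.

```bash
sed -i 's/(mx<100)&((mx-mn)<28)/(mx<120)\&((mx-mn)<TH)/; s/^def blackmask/TH=42\ndef blackmask/' h.py
python3 - <<'E'
from h import *
d=np.load('w1.npz'); im=d['im']; C=(d['K'],d['r'],d['t']); m=blackmask(im)
f=lambda u,v: im[int(v*.64),int(u*.64)]
print('mould',f(345,360),f(405,370),f(305,290),'shadowwood',f(380,190),f(265,110),'cast',f(368,405))
vis=np.repeat((m*120)[:,:,None],3,2).astype(np.uint8)+im[:,:,::-1]//2
for u,v,y in [(497,253,-.02),(408,376,0),(343,380,.1),(320,257,-.15)]:
    p=p2w(C,(u*.64,v*.64),.035); q=fitmould(C,m,p[0],p[1],y); print(np.round(q,4),'yaw',round(np.degrees(q[2]),1))
    for B in (BL,RB):
        cv2.polylines(vis,[cv2.convexHull(w2p(C,place(B,*q[:3])).astype(np.int32))],True,(0,255,0),1)
a=cv2.resize(vis[110:280,170:340],(400,400))
t=cv2.imread('pics/toppress.png');cv2.imwrite('pics/c2.png',np.hstack([a,cv2.resize(t,(400,295))[:,:,:] if 0 else cv2.copyMakeBorder(cv2.resize(t,(400,295)),0,105,0,0,cv2.BORDER_CONSTANT)]))
E
```

```text
mould [85 69 55] [69 43 30] [90 72 58] shadowwood [121  79  40] [121  78  41] cast [114  77  40]
[ 0.6276 -0.1695  0.0134  0.1936] yaw 0.8
[ 0.5338 -0.3222 -0.0417  0.6547] yaw -2.4
[ 0.4587 -0.3229  0.0863  0.5824] yaw 4.9
[ 0.4398 -0.175  -0.2986  0.236 ] yaw -17.1
```

View pics/c2.png

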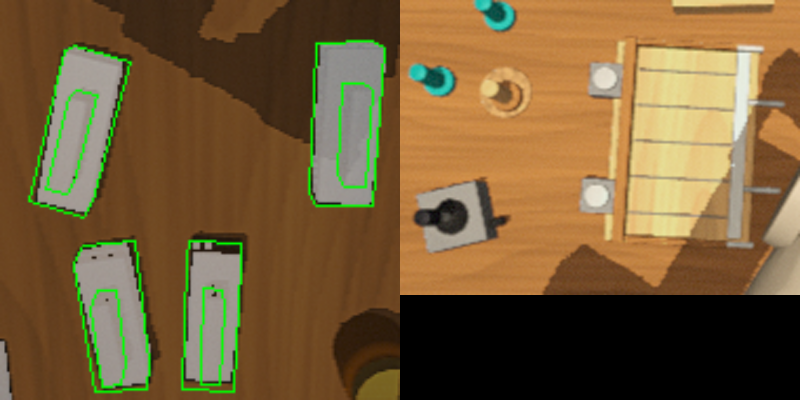

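All four fits follow their outlines well. Now I look at the press from above.

```bash
python3 -m pendant '[0.97,0,0,0,0,0,0.97,0,0,0,0,0,0.97,0,0,0,0,0,0.97,0,0,0,0,0,0.97,0,0,0,0,0,0.97,0,0,0,0,0,0.97,0,0,0,0,0,0.97,0,0,0,0,0,0.97,0,0,0,0,0,0.97,0,0,0,0,0,0.97,0,0,0,0,0,0.97,0,0,0,0,0]' >/dev/null; python3 -m pendant '[0,0,0,0,0,0,0,0,0,0,0,0,0,0,0,0,0,0]'
python3 - <<'E'
from h import *
C=cam('wrist');im=imaging.snapshot('wrist')
np.savez('w2.npz',im=im,K=C[0],r=C[1],t=C[2])
cv2.imwrite('pics/w2.png',cv2.resize(im[:,:,::-1],(800,600)))
for n,z in dict(press=0,fence_mid=.012,mark2=.012,stick_grip=.135,stick_pivot=.06,keeper0_top=.044,keeper1_top=.044,tool_c=.051,pad_top=.006).items():
    print(n,[(round(d['p'],2),np.round(np.array(d['centre'])/.64),np.round(p2w(C,d['centre'],z),3)) for d in place_of('wrist',n)])
E
```

```text
time: 5.7
tool_pos: [0.5277, 0.1999, 0.3502]
tool_rot: [0.0, 0.707, 0.707, -0.0]
ft_force: [-0.6, 0.1, -0.2]
opening: 1.002
grasp_force: 0.0
press [(0.85, array([415., 349.]), array([0.545, 0.061, 0.   ]))]
fence_mid [(0.88, array([417., 296.]), array([0.546, 0.131, 0.012]))]
mark2 [(0.93, array([413., 342.]), array([0.543, 0.076, 0.012]))]
stick_grip [(0.76, array([272.,  35.]), array([0.439, 0.359, 0.135]))]
stick_pivot [(0.63, array([284.,  55.]), array([0.43, 0.36, 0.06])), (0.41, array([502., 268.]), array([0.627, 0.175, 0.06 ]))]
keeper0_top [(0.88, array([337., 262.]), array([0.463, 0.177, 0.044]))]
keeper1_top [(0.67, array([494., 269.]), array([0.623, 0.17 , 0.044]))]
tool_c [(0.86, array([482., 119.]), array([0.601, 0.311, 0.051])), (0.81, array([618., 100.]), array([0.721, 0.327, 0.051]))]
pad_top [(0.88, array([489., 117.]), array([0.615, 0.315, 0.006]))]
```

View pics/w2.png

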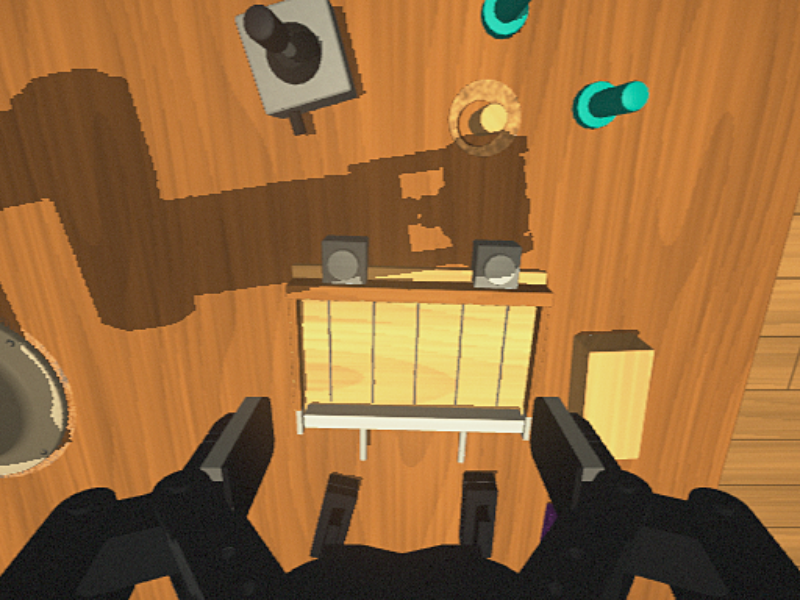

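The press shows five clear lines. The middle one is at (416,353), the fence edge at row ~300 and the jaw at row ~415. The wooden tool stands on its pad at (486,117). I fit the press pose to the lines and the fence edge.

Run:
```python
from h import *
from scipy.optimize import least_squares
d=np.load('w2.npz'); im=d['im']; C=(d['K'],d['r'],d['t'])
g=cv2.cvtColor(im,cv2.COLOR_RGB2GRAY).astype(float)
L=[(330,-.1),(373,-.05),(417,0),(461,.05),(505,.1)]; W=[]
for v in range(202,252):
    for u0,px in L:
        u=int(u0*.64+ (0)); a=slice(u-6,u+7); w=np.clip(np.median(g[v,a])-g[v,a]-8,0,None)
        if w.sum()>15 : W.append((*p2w(C,((w*np.arange(u-6,u+7)).sum()/w.sum(),v),.012)[:2],px))
W=np.array(W)
f=lambda q:(W[:,0]-q[0])*np.cos(q[1])+(W[:,1]-.06)*np.sin(q[1])-W[:,2]
r=least_squares(f,[.545,0],loss='soft_l1',f_scale=.001); print(len(W),'x at y=.06:',r.x[0],'yaw deg',np.degrees(r.x[1]),'rms',np.sqrt(np.mean(f(r.x)**2)))
for _,px in L: s=W[:,2]==px; print(px,s.sum(),round(np.median(f(r.x)[s]),4))
# horizontal edges along columns mid between lines
for u in (225,253,281,309):
    c=im[:,u].astype(float); print(u,[(v,c[v].astype(int).tolist()) for v in list(range(180,196))] if u==253 else '')
```

```text
250 x at y=.06: 0.5451881618239455 yaw deg -1.7710142008064644 rms 0.0002986160568861104
-0.1 50 0.0001
-0.05 50 -0.0001
0 50 0.0
0.05 50 -0.0
0.1 50 -0.0001
225 
253 [(180, [94, 67, 36]), (181, [98, 70, 40]), (182, [97, 70, 39]), (183, [92, 69, 45]), (184, [124, 85, 46]), (185, [227, 147, 76]), (186, [220, 138, 68]), (187, [214, 138, 62]), (188, [217, 141, 69]), (189, [218, 139, 65]), (190, [221, 148, 74]), (191, [218, 143, 69]), (192, [212, 132, 64]), (193, [204, 149, 76]), (194, [243, 223, 123]), (195, [240, 206, 113])]
281 
309
```

Run:
```python
from h import *
d=np.load('w2.npz'); im=d['im'].astype(float); C=(d['K'],d['r'],d['t']); th=np.radians(-1.771)
for u in (225,240,253,281,295,309):
    c=im[:,u,1]; v=np.arange(186,200)[np.argmax(np.diff(c[186:201]))]+.5
    o=np.arange(178,190)[np.argmax(np.diff(c[178:191]))]+.5
    def loc(v,z): p=p2w(C,(u,v),z)[:2]-[.5452,.06]; return round(float(p@[-np.sin(th),np.cos(th)]),4)
    j=c[245:285]; vj=np.arange(245,285)[np.argsort(np.diff(c[245:286]))[:2]]+.5
    print(u,v,'fence inner',loc(v,.042),'outer',o,loc(o,.042),'jaw',vj,[loc(x,.039) for x in vj], [loc(x,.013) for x in vj])
```

```text
225 192.5 fence inner 0.0729 outer 183.5 0.0882 jaw [257.5 273.5] [-0.0501, -0.0833] [-0.0657, -0.1008]
240 193.5 fence inner 0.0719 outer 183.5 0.089 jaw [258.5 274.5] [-0.0513, -0.0845] [-0.067, -0.1021]
253 193.5 fence inner 0.0726 outer 184.5 0.0879 jaw [274.5 258.5] [-0.0837, -0.0505] [-0.1013, -0.0662]
281 193.5 fence inner 0.0741 outer 184.5 0.0894 jaw [275.5 258.5] [-0.0842, -0.0489] [-0.1018, -0.0645]
295 194.5 fence inner 0.0731 outer 185.5 0.0884 jaw [258.5 275.5] [-0.0481, -0.0834] [-0.0636, -0.101]
309 195.5 fence inner 0.0721 outer 185.5 0.0891 jaw [259.5 276.5] [-0.0493, -0.0847] [-0.0649, -0.1023]
```

Press origin is about (0.5453, 0.0628) with yaw −1.77°. I go above the first mould at (0.440, −0.175), yaw −17°, and look close by.

```bash
cat >> h.py <<'E'
TH0=-1.771; PO=np.array([.5453,.0628])
def press(x,y):
    t=np.radians(TH0); return PO+[x*np.cos(t)-y*np.sin(t),x*np.sin(t)+y*np.cos(t)]
def look(x,y,yaw,z0=0,save=None):
    C=cam('wrist');im=imaging.snapshot('wrist')
    m=blackmask(im); cv2.rectangle(m,(0,0),(0,0),0)
    q=fitmould(C,m,x,y,yaw,z0)
    if save:
        v=im[:,:,::-1].copy()
        for B in (BL,RB): cv2.polylines(v,[cv2.convexHull(w2p(C,place(B,*q[:3],z0)).astype(np.int32))],True,(0,255,0),1)
        cv2.imwrite(save,v)
    print('mould',np.round(q,4),round(np.degrees(q[2]),2)); return q
E
python3 -m pendant '[0,0,0.8,0,0,0.943,0,0,0.8,0,0,0.943,0,0,0.8,0,0,0.943,-0.985,0.066,0.2,0,0,0,-0.985,0.066,0.2,0,0,0,-0.985,0.066,0.2,0,0,0,-0.985,0.066,0.2,0,0,0,-0.985,0.066,0.2,0,0,0,-0.985,0.066,0.2,0,0,0]' >/dev/null
python3 -m pendant '[-0.985,0.066,0.2,0,0,0,-0.985,0.066,0.2,0,0,0,-0.985,0.066,0.2,0,0,0,-0.985,0.066,0.2,0,0,0,-0.985,0.066,0.2,0,0,0,-0.985,0.066,0.2,0,0,0,-0.985,0.066,0.2,0,0,0,0,0,0,0,0,0,0,0,0,0,0,0]' 0.6
python3 - <<'E'
from h import *
q=look(.44,-.175,-.2986,0,'pics/d.png'); print(go(q[0],q[1],.039,90+np.degrees(q[2])))
E
```

```text
time: 8.0
tool_pos: [0.4402, -0.174, 0.2001]
tool_rot: [-0.0, 0.804, 0.595, 0.0]
ft_force: [-0.2, 1.1, 0.3]
opening: 0.604
grasp_force: 0.0
mould [ 0.4399 -0.1748 -0.2332  0.2554] -13.36
('wz -0.60', 'xyz', array([-0.05, -0.01,  5.38]), 'tilt', array([0., 0.]))
```

View pics/d.png

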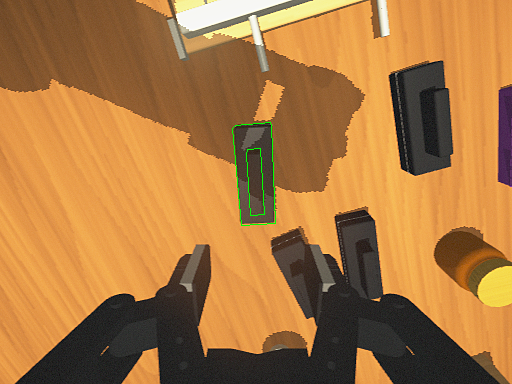

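The green outline sits on the mould, with the rib up and centred between the fingers. I descend, grip and lift.

```bash
python3 -m pendant '[-0.04,0,0.9,0,0,-0.4,0,0,0.9,0,0,0,0,0,0.9,0,0,0,0,0,0.9,0,0,0,0,0,0.9,0,0,0,0,0,0.6,0,0,0,0,0,0.27,0,0,0,0,0,0,0,0,0,0,0,0,0,0,0]' 0.6
python3 -m pendant '[0,0,0,0,0,0,0,0,0,0,0,0,0,0,0,0,0,0,0,0,0,0,0,0,0,0,0,0,0,0,0,0,0,0,0,0,0,0,0,0,0,0]' 0
python3 -m pendant '[0,0,-1,0,0,0,0,0,-1,0,0,0,0,0,-1,0,0,0,0,0,0,0,0,0,0,0,0,0,0,0]'
python3 - <<'E'
from h import *
print(press(-.1,.011),go(*press(-.1,.011),.129,90+TH0))
E
```

```text
time: 8.95
tool_pos: [0.4405, -0.175, 0.0399]
tool_rot: [0.001, 0.791, 0.612, 0.0]
ft_force: [0.3, -0.9, 0.1]
opening: 0.598
grasp_force: 0.0
time: 9.65
tool_pos: [0.44, -0.1751, 0.0393]
tool_rot: [0.0, 0.791, 0.612, 0.0]
ft_force: [-1.9, 1.6, 6.0]
opening: 0.152
grasp_force: 63.4
time: 10.15
tool_pos: [0.4397, -0.1749, 0.1285]
tool_rot: [-0.0, 0.791, 0.612, -0.0]
ft_force: [-0.6, 0.4, -3.4]
opening: 0.149
grasp_force: 62.4
[0.44568772 0.07688523] ('wz -2.13', 'xyz', array([ 8.4 , -0.06, -0.02]), 'tilt', array([-0.,  0.]))
```

```bash
python3 -m pendant '[0,0,0,0,0,-0.71,0,0,0,0,0,-0.71,0,0,0,0,0,-0.71,0.93,0,0,0,0,0,0.93,0,0,0,0,0,0.93,0,0,0,0,0,0.93,0,0,0,0,0,0.93,0,0,0,0,0,0.93,0,0,0,0,0,0.93,0,0,0,0,0,0.93,0,0,0,0,0,0.93,0,0,0,0,0]' >/dev/null
python3 -m pendant '[0,0,0,0,0,0,0,0,0,0,0,0,0,0,0,0,0,0]'
python3 - <<'E'
from h import *
print(go(*press(-.1,.011),.0525,90+TH0))
E
```

```text
time: 11.65
tool_pos: [0.4473, 0.0753, 0.1282]
tool_rot: [-0.001, 0.718, 0.696, -0.001]
ft_force: [0.2, -0.7, -2.0]
opening: 0.152
grasp_force: 62.3
('wz -0.00', 'xyz', array([ 0.05, -0.05,  2.52]), 'tilt', array([-0.002, -0.   ]))
```

```bash
python3 -m pendant '[0.05,-0.05,0.8,0,0,0,0,0,0.8,0,0,0,0,0,0.6,0,0,0,0,0,0.32,0,0,0,0,0,0,0,0,0,0,0,0,0,0,0]'
python3 - <<'E'
from h import *
print(go(*press(-.1,.011),.0515,90+TH0))
cv2.imwrite('pics/p1.png',imaging.snapshot('wrist')[:,:,::-1])
E
```

```text
time: 12.25
tool_pos: [0.4465, 0.0771, 0.0537]
tool_rot: [0.0, 0.718, 0.696, 0.0]
ft_force: [-0.1, 0.3, -1.2]
opening: 0.151
grasp_force: 62.3
('wz -0.00', 'xyz', array([-0.01, -0.03,  0.07]), 'tilt', array([ 0.001, -0.   ]))
```

View pics/p1.png

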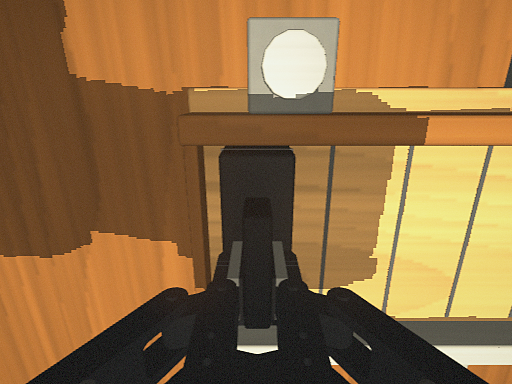

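The mould hangs straight over the −100 line, just in front of the fence, next to keeper cap 0 at (294,63). I release it and go for the next one.

```bash
python3 -m pendant '[0,-0.03,0.08,0,0,0,0,0,0,0,0,0]'
python3 -m pendant '[0,0,0,0,0,0,0,0,0,0,0,0,0,0,0,0,0,0,0,0,0,0,0,0]' 0.4
python3 -m pendant '[0,0,-0.3,0,0,0,0,0,-0.9,0,0,0,0,0,-0.9,0,0,0,0,0,-0.9,0,0,0,0,0,-0.9,0,0,0,0,0,-0.9,0,0,0,0,0,0,0,0,0]' | head -2
python3 - <<'E'
from h import *
q=look(*press(-.1,.011),np.radians(TH0),.012); t=np.radians(TH0); d=np.array(q[:2])-PO; print('local',d@[np.cos(t),np.sin(t)],d@[-np.sin(t),np.cos(t)])
print(go(.4587,-.3229,.2,93))
E
```

```text
time: 12.5
tool_pos: [0.4454, 0.0774, 0.0513]
tool_rot: [0.0, 0.718, 0.696, 0.0]
ft_force: [0.2, -0.0, -1.4]
opening: 0.148
grasp_force: 62.3
time: 12.9
tool_pos: [0.4453, 0.0775, 0.0511]
tool_rot: [0.0, 0.718, 0.696, 0.0]
ft_force: [0.6, 1.2, -0.8]
opening: 0.401
grasp_force: 0.0
time: 13.6
tool_pos: [0.4467, 0.0774, 0.1987]
mould [ 0.4469  0.0784 -0.0272  0.3587] -1.56
local -0.09880803661949183 0.012589745998068915
('wz -0.79', 'xyz', array([-13.35,  -0.27,  -0.11]), 'tilt', array([ 0.003, -0.   ]))
```

```bash
python3 -m pendant '[-0.95,-0.02,0,0,0,-0.4,-0.95,-0.02,0,0,0,-0.4,-0.95,-0.02,0,0,0,0,-0.95,-0.02,0,0,0,0,-0.95,-0.02,0,0,0,0,-0.95,-0.02,0,0,0,0,-0.95,-0.02,0,0,0,0,-0.95,-0.02,0,0,0,0,-0.95,-0.02,0,0,0,0,-0.95,-0.02,0,0,0,0,-0.95,-0.02,0,0,0,0,-0.95,-0.02,0,0,0,0]' 0.6 >/dev/null
python3 -m pendant '[-0.95,-0.02,0,0,0,0,-0.95,-0.02,0,0,0,0,0,0,0,0,0,0,0,0,0,0,0,0]'
python3 - <<'E'
from h import *
q=look(.4587,-.3229,.086); print(go(q[0],q[1],.041,90+np.degrees(q[2])))
q2=look(.5338,-.3222,-.04); q3=look(.6276,-.1695,.0134)
E
```

```text
time: 15.25
tool_pos: [0.4541, -0.3211, 0.1939]
tool_rot: [-0.001, 0.688, 0.725, 0.0]
ft_force: [-0.1, 0.6, -0.2]
opening: 0.6
grasp_force: 0.0
mould [ 0.458  -0.3212  0.1443  0.5413] 8.27
('wz -0.87', 'xyz', array([-0.04,  0.12,  5.11]), 'tilt', array([-0.001,  0.002]))
mould [ 0.5335 -0.3157 -0.0395  0.4953] -2.26
mould [ 0.6264 -0.1674 -0.0405  0.1711] -2.32
```

```bash
python3 -m pendant '[-0.04,0.12,0.9,0,0,-0.85,0,0,0.9,0,0,0,0,0,0.9,0,0,0,0,0,0,0,0,0,0,0,0,0,0,0]' 0.6
python3 - <<'E'
from h import *
q=look(.458,-.3212,.144,0,'pics/e.png'); print(go(q[0],q[1],.041,90+np.degrees(q[2])))
E
```

```text
time: 15.9
tool_pos: [0.4584, -0.3221, 0.1148]
tool_rot: [0.0, 0.655, 0.756, 0.0]
ft_force: [0.1, -0.5, 0.9]
opening: 0.602
grasp_force: 0.0
mould [ 0.4581 -0.3215  0.1398  0.6067] 8.01
('wz 0.03', 'xyz', array([ 0.04, -0.02,  2.48]), 'tilt', array([ 0.001, -0.001]))
```

View pics/e.png

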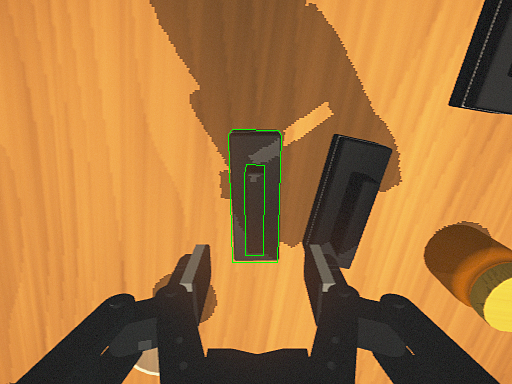

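The outline and rib sit centred between the fingers, and the neighbouring mould at (348,200) is clear. I grip.

```bash
python3 -m pendant '[0.04,-0.02,0.9,0,0,0,0,0,0.9,0,0,0,0,0,0.5,0,0,0,0,0,0.16,0,0,0,0,0,0,0,0,0,0,0,0,0,0,0]' 0.6 | head -3
python3 -m pendant '[0,0,0,0,0,0,0,0,0,0,0,0,0,0,0,0,0,0,0,0,0,0,0,0,0,0,0,0,0,0,0,0,0,0,0,0,0,0,0,0,0,0]' 0
python3 -m pendant '[0,0,-1,0,0,0,0,0,-1,0,0,0,0,0,-1,0,0,0,0,0,0,0,0,0,0,0,0,0,0,0]'
python3 - <<'E'
from h import *
print(go(*press(-.05,.011),.131,90+TH0))
E
```

```text
time: 16.55
tool_pos: [0.458, -0.3219, 0.0417]
tool_rot: [0.001, 0.655, 0.756, -0.0]
time: 17.25
tool_pos: [0.4576, -0.3215, 0.0409]
tool_rot: [0.0, 0.655, 0.756, -0.0]
ft_force: [-2.2, 0.7, 5.8]
opening: 0.147
grasp_force: 59.9
time: 17.75
tool_pos: [0.4571, -0.321, 0.1294]
tool_rot: [-0.0, 0.655, 0.756, 0.0]
ft_force: [-0.9, -0.3, -2.6]
opening: 0.151
grasp_force: 59.5
('wz 1.65', 'xyz', array([13.24,  0.88, -0.05]), 'tilt', array([-0.001,  0.001]))
```

```bash
python3 -m pendant '[0,0,0,0,0,0.825,0,0,0,0,0,0.825,0.945,0.063,0,0,0,0,0.945,0.063,0,0,0,0,0.945,0.063,0,0,0,0,0.945,0.063,0,0,0,0,0.945,0.063,0,0,0,0,0.945,0.063,0,0,0,0,0.945,0.063,0,0,0,0,0.945,0.063,0,0,0,0,0.945,0.063,0,0,0,0,0.945,0.063,0,0,0,0]' >/dev/null
python3 -m pendant '[0.945,0.063,0,0,0,0,0.945,0.063,0,0,0,0,0.945,0.063,0,0,0,0,0.945,0.063,0,0,0,0,0,0,0,0,0,0,0,0,0,0,0,0,0,0,0,0,0,0]'
python3 - <<'E'
from h import *
print(go(*press(-.05,.011),.053,90+TH0))
E
```

```text
time: 19.65
tool_pos: [0.4955, 0.074, 0.1292]
tool_rot: [-0.001, 0.718, 0.696, -0.001]
ft_force: [-0.0, -0.0, -2.8]
opening: 0.147
grasp_force: 59.4
('wz -0.00', 'xyz', array([0.04, 0.  , 2.54]), 'tilt', array([-0.002, -0.   ]))
```

```bash
python3 -m pendant '[0.04,0,0.8,0,0,0,0,0,0.8,0,0,0,0,0,0.6,0,0,0,0,0,0.32,0,0,0,0,0,0.03,0,0,0,0,0,0,0,0,0,0,0,0,0,0,0]'
python3 -m pendant '[0,0,0,0,0,0,0,0,0,0,0,0,0,0,0,0,0,0,0,0,0,0,0,0]' 0.38 | head -2
python3 -m pendant '[0,0,-0.3,0,0,0,0,0,-0.9,0,0,0,0,0,-0.9,0,0,0,0,0,-0.9,0,0,0,0,0,-0.9,0,0,0,0,0,-0.9,0,0,0,0,0,0,0,0,0]' | head -2
python3 - <<'E'
from h import *
q=look(*press(-.05,.011),np.radians(TH0),.012); t=np.radians(TH0); d=np.array(q[:2])-PO; print('local',d@[np.cos(t),np.sin(t)],d@[-np.sin(t),np.cos(t)])
print(go(.5335,-.3190,.12,87.7))
E
```

```text
time: 20.35
tool_pos: [0.4963, 0.0755, 0.0541]
tool_rot: [0.0, 0.718, 0.696, 0.0]
ft_force: [0.1, 0.5, -2.4]
opening: 0.146
grasp_force: 60.0
time: 20.75
tool_pos: [0.4962, 0.0758, 0.0539]
time: 21.45
tool_pos: [0.4974, 0.0758, 0.2017]
mould [ 0.4973  0.0763 -0.0412  0.647 ] -2.36
local -0.04841880871885269 0.012045355167937857
('wz 0.09', 'xyz', array([-13.1 ,   1.76,   2.65]), 'tilt', array([ 0.004, -0.   ]))
```

```bash
python3 -m pendant '[-0.936,0.126,0,0,0,0.09,-0.936,0.126,0,0,0,0,-0.936,0.126,0,0,0,0,-0.936,0.126,0,0,0,0,-0.936,0.126,0,0,0,0,-0.936,0.126,0,0,0,0,-0.936,0.126,0,0,0,0,-0.936,0.126,0,0,0,0,-0.936,0.126,0,0,0,0,-0.936,0.126,0,0,0,0,-0.936,0.126,0,0,0,0,-0.936,0.126,0,0,0,0]' 0.6 >/dev/null
python3 -m pendant '[-0.936,0.126,0.6,0,0,0,-0.936,0.126,0.9,0,0,0,0,0,0.9,0,0,0,0,0,0.25,0,0,0,0,0,0,0,0,0,0,0,0,0,0,0]'
python3 - <<'E'
from h import *
q=look(.5335,-.319,-.04,0,'pics/f.png'); print(go(q[0],q[1],.042,90+np.degrees(q[2])))
E
```

```text
time: 23.3
tool_pos: [0.5339, -0.3189, 0.1194]
tool_rot: [0.001, 0.721, 0.693, 0.0]
ft_force: [1.0, 0.3, 0.8]
opening: 0.598
grasp_force: 0.0
mould [ 0.5345 -0.3163 -0.0582  0.4058] -3.33
('wz 0.18', 'xyz', array([0.09, 0.01, 2.59]), 'tilt', array([ 0.002, -0.001]))
```

View pics/f.png

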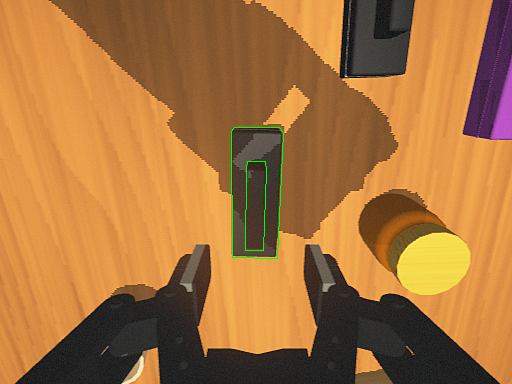

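The outline is centred on the mould and the jar at (430,260) is clear of the fingers. I grip.

```bash
python3 -m pendant '[0.07,0.01,0.9,0,0,0.18,0,0,0.9,0,0,0,0,0,0.5,0,0,0,0,0,0.27,0,0,0,0,0,0,0,0,0,0,0,0,0,0,0]' 0.6 | head -3
python3 -m pendant '[0,0,0,0,0,0,0,0,0,0,0,0,0,0,0,0,0,0,0,0,0,0,0,0,0,0,0,0,0,0,0,0,0,0,0,0,0,0,0,0,0,0]' 0
python3 -m pendant '[0,0,-1,0,0,0,0,0,-1,0,0,0,0,0,-1,0,0,0,0,0,0,0,0,0,0,0,0,0,0,0]'
python3 - <<'E'
from h import *
print(go(*press(0,.011),.131,90+TH0))
E
```

```text
time: 23.95
tool_pos: [0.5343, -0.3174, 0.0423]
tool_rot: [0.001, 0.728, 0.686, 0.0]
time: 24.65
tool_pos: [0.5339, -0.3172, 0.0416]
tool_rot: [0.0, 0.728, 0.686, -0.0]
ft_force: [-2.0, -0.1, 5.8]
opening: 0.149
grasp_force: 63.2
time: 25.15
tool_pos: [0.5336, -0.3167, 0.1303]
tool_rot: [-0.0, 0.728, 0.686, 0.0]
ft_force: [0.2, 0.9, -3.4]
opening: 0.151
grasp_force: 62.4
('wz -0.27', 'xyz', array([13.02, -0.  , -0.02]), 'tilt', array([-0.001,  0.001]))
```

```bash
python3 -m pendant '[0,0,0,0,0,-0.27,0.93,0,0,0,0,0,0.93,0,0,0,0,0,0.93,0,0,0,0,0,0.93,0,0,0,0,0,0.93,0,0,0,0,0,0.93,0,0,0,0,0,0.93,0,0,0,0,0,0.93,0,0,0,0,0,0.93,0,0,0,0,0,0.93,0,0,0,0,0,0.93,0,0,0,0,0]' >/dev/null
python3 -m pendant '[0.93,0,0,0,0,0,0.93,0,0,0,0,0,0.93,0,0,0,0,0,0,0,0,0,0,0,0,0,0,0,0,0,0,0,0,0,0,0]'
python3 - <<'E'
from h import *
print(go(*press(0,.011),.054,90+TH0))
E
```

```text
time: 26.95
tool_pos: [0.5455, 0.0727, 0.1304]
tool_rot: [-0.0, 0.718, 0.696, -0.0]
ft_force: [1.2, 0.2, -2.7]
opening: 0.149
grasp_force: 62.2
('wz 0.00', 'xyz', array([0.04, 0.  , 2.55]), 'tilt', array([-0.001, -0.   ]))
```

```bash
python3 -m pendant '[0.04,0,0.8,0,0,0,0,0,0.8,0,0,0,0,0,0.6,0,0,0,0,0,0.32,0,0,0,0,0,0.04,0,0,0,0,0,0,0,0,0,0,0,0,0,0,0]'
python3 -m pendant '[0,0,0,0,0,0,0,0,0,0,0,0,0,0,0,0,0,0,0,0,0,0,0,0]' 0.38 | head -2
python3 -m pendant '[0,0,-0.3,0,0,0,0,0,-0.9,0,0,0,0,0,-0.9,0,0,0,0,0,-0.9,0,0,0,0,0,-0.9,0,0,0,0,0,-0.9,0,0,0,0,0,0,0,0,0]' | head -2
python3 - <<'E'
from h import *
q=look(*press(0,.011),np.radians(TH0),.012); t=np.radians(TH0); d=np.array(q[:2])-PO; print('local',d@[np.cos(t),np.sin(t)],d@[-np.sin(t),np.cos(t)])
print(go(.6270,-.1685,.12,89))
E
```

```text
time: 27.65
tool_pos: [0.5462, 0.0743, 0.0548]
tool_rot: [0.0, 0.718, 0.696, 0.0]
ft_force: [0.9, 0.2, -1.9]
opening: 0.149
grasp_force: 62.4
time: 28.05
tool_pos: [0.5459, 0.0746, 0.0545]
time: 28.75
tool_pos: [0.5472, 0.0746, 0.2026]
mould [ 0.5473  0.0749 -0.0261  0.6889] -1.5
local 0.0016523686137863418 0.012143755049935045
('wz -0.12', 'xyz', array([-8.06,  2.83,  2.68]), 'tilt', array([ 0.004, -0.   ]))
```

```bash
python3 -m pendant '[-0.896,0.314,0,0,0,-0.12,-0.896,0.314,0,0,0,0,-0.896,0.314,0,0,0,0,-0.896,0.314,0,0,0,0,-0.896,0.314,0,0,0,0,-0.896,0.314,0,0,0,0,-0.896,0.314,0,0,0,0,-0.896,0.314,0,0,0,0,-0.896,0.314,0.6,0,0,0,0,0,0.9,0,0,0,0,0,0.9,0,0,0,0,0,0.25,0,0,0]' 0.6 >/dev/null
python3 -m pendant '[0,0,0,0,0,0,0,0,0,0,0,0]'
python3 - <<'E'
from h import *
q=look(.627,-.1685,0,0,'pics/g.png'); print(go(q[0],q[1],.042,90+np.degrees(q[2])))
E
```

```text
time: 30.2
tool_pos: [0.6263, -0.169, 0.1201]
tool_rot: [0.001, 0.713, 0.701, 0.0]
ft_force: [0.0, -0.8, 0.3]
opening: 0.604
grasp_force: 0.0
mould [ 0.6281 -0.1696  0.002   0.403 ] 0.12
('wz -0.19', 'xyz', array([-0.02,  0.06,  2.61]), 'tilt', array([ 0.002, -0.001]))
```

View pics/g.png

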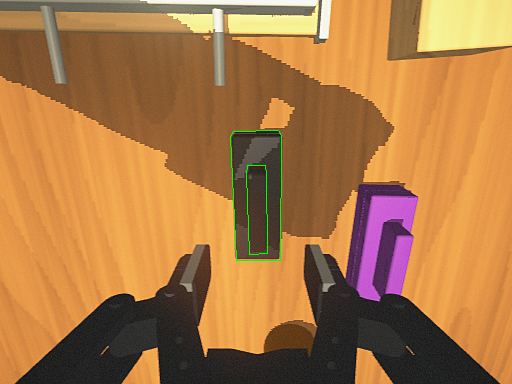

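The last black mould is centred between the fingers, and the purple one at (388,240) is clear. I grip.

```bash
python3 -m pendant '[-0.02,0.06,0.9,0,0,-0.19,0,0,0.9,0,0,0,0,0,0.5,0,0,0,0,0,0.28,0,0,0,0,0,0,0,0,0,0,0,0,0,0,0]' 0.6 | head -3
python3 -m pendant '[0,0,0,0,0,0,0,0,0,0,0,0,0,0,0,0,0,0,0,0,0,0,0,0,0,0,0,0,0,0,0,0,0,0,0,0,0,0,0,0,0,0]' 0
python3 -m pendant '[0,0,-1,0,0,0,0,0,-1,0,0,0,0,0,-1,0,0,0,0,0,0,0,0,0,0,0,0,0,0,0]'
python3 - <<'E'
from h import *
print(go(*press(.05,.011),.131,90+TH0))
E
```

```text
time: 30.85
tool_pos: [0.6283, -0.1698, 0.0427]
tool_rot: [0.001, 0.706, 0.708, 0.0]
time: 31.55
tool_pos: [0.6278, -0.1696, 0.042]
tool_rot: [0.0, 0.706, 0.708, 0.0]
ft_force: [-2.0, -0.1, 5.4]
opening: 0.151
grasp_force: 62.9
time: 32.05
tool_pos: [0.6272, -0.1694, 0.1301]
tool_rot: [-0.001, 0.706, 0.708, -0.0]
ft_force: [0.1, -0.4, -3.2]
opening: 0.146
grasp_force: 62.0
('wz 0.31', 'xyz', array([ 8.02, -1.3 , -0.03]), 'tilt', array([-0.001,  0.001]))
```

```bash
python3 -m pendant '[0,0,0,0,0,0.31,0.89,-0.144,0,0,0,0,0.89,-0.144,0,0,0,0,0.89,-0.144,0,0,0,0,0.89,-0.144,0,0,0,0,0.89,-0.144,0,0,0,0,0.89,-0.144,0,0,0,0,0.89,-0.144,0,0,0,0,0.89,-0.144,0,0,0,0,0.89,-0.144,0,0,0,0,0,0,0,0,0,0,0,0,0,0,0,0]' >/dev/null
python3 -m pendant '[0,0,0,0,0,0,0,0,0,0,0,0]'
python3 - <<'E'
from h import *
print(go(*press(.05,.011),.054,90+TH0))
E
```

```text
time: 33.45
tool_pos: [0.5961, 0.071, 0.1308]
tool_rot: [-0.0, 0.718, 0.696, -0.0]
ft_force: [1.3, -0.8, -3.6]
opening: 0.146
grasp_force: 61.8
('wz -0.01', 'xyz', array([ 0.04, -0.02,  2.56]), 'tilt', array([-0.001, -0.   ]))
```

```bash
python3 -m pendant '[0.04,-0.02,0.8,0,0,0,0,0,0.8,0,0,0,0,0,0.6,0,0,0,0,0,0.32,0,0,0,0,0,0.04,0,0,0,0,0,0,0,0,0,0,0,0,0,0,0]'
python3 -m pendant '[0,0,0,0,0,0,0,0,0,0,0,0,0,0,0,0,0,0,0,0,0,0,0,0]' 0.38 | head -2
python3 -m pendant '[0,0,-0.3,0,0,0,0,0,-0.9,0,0,0,0,0,-0.9,0,0,0,0,0,-0.9,0,0,0,0,0,-0.9,0,0,0,0.5,-0.3,-0.9,0,0,0,0.5,-0.3,-0.9,0,0,0,0.5,-0.3,-0.9,0,0,0,0.5,-0.3,-0.9,0,0,0,0.5,-0.3,-0.9,0,0,0,0,0,0,0,0,0,0,0,0,0,0,0]' | head -2
python3 - <<'E'
from h import *
C=cam('wrist');im=imaging.snapshot('wrist');np.savez('w3.npz',im=im,K=C[0],r=C[1],t=C[2])
cv2.imwrite('pics/w3.png',cv2.resize(im[:,:,::-1],(800,600)))
m=blackmask(im);t=np.radians(TH0)
for px in(-.1,-.05,0,.05):
    q=fitmould(C,m,*press(px,.011),t,.012); d=np.array(q[:2])-PO; print(px,'local',np.round([d@[np.cos(t),np.sin(t)],d@[-np.sin(t),np.cos(t)]],4),np.degrees(q[2]),q[3])
for n,z in dict(stick_grip=.135,stick_pivot=.06,keeper0_top=.044,keeper1_top=.044,tool_c=.051,pad_top=.006).items():
    print(n,[(round(d['p'],2),np.round(np.array(d['centre'])/.64),np.round(p2w(C,d['centre'],z),3)) for d in place_of('wrist',n)])
E
```

```text
time: 34.15
tool_pos: [0.596, 0.0728, 0.0551]
tool_rot: [0.0, 0.718, 0.696, 0.0]
ft_force: [0.2, -0.7, -3.1]
opening: 0.147
grasp_force: 62.0
time: 34.55
tool_pos: [0.5957, 0.0731, 0.0549]
time: 35.75
tool_pos: [0.5528, 0.1495, 0.3072]
-0.1 local [-0.0987  0.0104] -4.53702006285951 0.6547379620963032
-0.05 local [-0.0473  0.0074] 1.1685265145834236 0.7635471073436654
0 local [0.0015 0.0064] -0.9238876425388552 0.8120914594202098
0.05 local [0.0526 0.0063] -0.14250229255401828 0.7094634538898433
stick_grip [(0.72, array([460.,  50.]), array([0.594, 0.29 , 0.135]))]
stick_pivot []
keeper0_top [(0.55, array([299., 221.]), array([0.464, 0.176, 0.044]))]
keeper1_top [(0.74, array([481., 222.]), array([0.625, 0.171, 0.044]))]
tool_c [(0.92, array([605.,  15.]), array([0.714, 0.326, 0.051])), (0.9, array([457.,  46.]), array([0.602, 0.308, 0.051]))]
pad_top [(0.96, array([457.,  48.]), array([0.607, 0.316, 0.006]))]
```

View pics/w3.png

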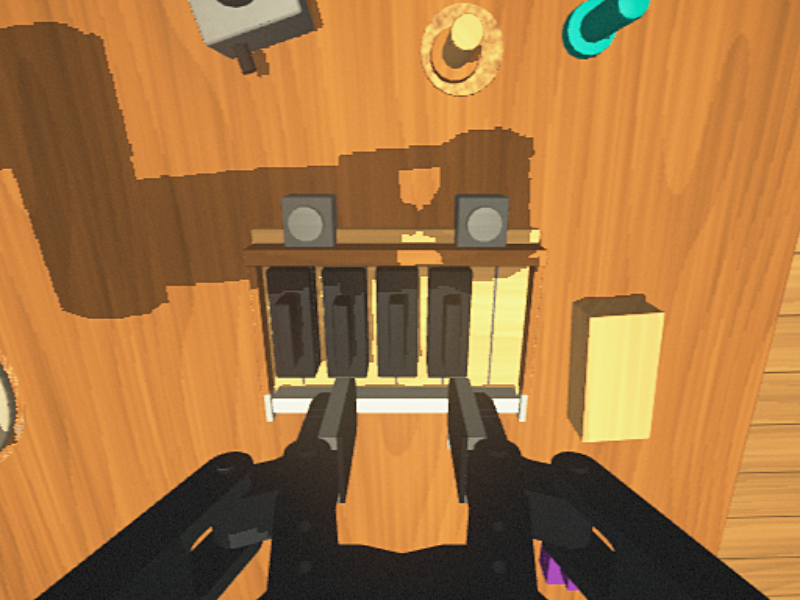

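The four moulds sit in the row on the lines −100 to +50 (block middles at (296,325), (346,325), (398,322), (449,320)), close to the fence. Now I get a view of the joystick and shut the fingers.

```bash
python3 -m pendant '[0.81,-0.71,0,0,0,0,0.81,-0.71,0,0,0,0,0.81,-0.71,0,0,0,0,0.81,-0.71,0,0,0,0,0.81,-0.71,0,0,0,0,0.81,-0.71,0,0,0,0,0,0,0,0,0,0,0,0,0,0,0,0,0,0,0,0,0,0]' 0 | head -2
python3 - <<'E'
from h import *
C=cam('wrist');im=imaging.snapshot('wrist');np.savez('w4.npz',im=im,K=C[0],r=C[1],t=C[2])
cv2.imwrite('pics/w4.png',im[:,:,::-1])
for n,z in dict(stick_grip=.135,stick_pivot=.06).items():
    print(n,[(round(d['p'],2),np.round(np.array(d['centre'])),np.round(p2w(C,d['centre'],z),3)) for d in place_of('wrist',n)])
print('cam',-cv2.Rodrigues(C[1])[0].T@C[2])
E
```

```text
time: 37.0
tool_pos: [0.4302, 0.2984, 0.3064]
stick_grip [(0.63, array([262., 116.]), array([0.438, 0.362, 0.135])), (0.59, array([324., 281.]), array([0.512, 0.157, 0.135])), (0.34, array([280., 237.]), array([0.457, 0.222, 0.135]))]
stick_pivot [(0.74, array([256., 114.]), array([0.432, 0.361, 0.06 ]))]
cam [0.43442039 0.38173839 0.44859688]
```

View pics/w4.png

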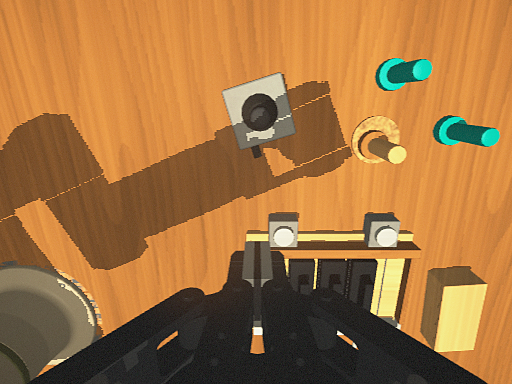

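The joystick box corners are at (222,90), (282,73), (296,135) and (238,150), with the cable at the bottom, so "left" is up and slightly left in the picture. The grip is at (260,112).

Run:
```python
from h import *
d=np.load('w4.npz'); C=(d['K'],d['r'],d['t'])
P=np.array([p2w(C,c,.056)[:2] for c in [(222,90),(282,73),(296,135),(238,150)]]); c=P.mean(0)
ex=(P[1]-P[0]+P[2]-P[3]); ey=(P[0]-P[3]+P[1]-P[2]); print(c,np.linalg.norm(ex)/2,np.linalg.norm(ey)/2,np.degrees(np.arctan2(ex[1],ex[0])),np.degrees(np.arctan2(-ey[0],ey[1])))
yaw=np.radians(15.5); yb=np.array([-np.sin(yaw),np.cos(yaw)])
s=c-.040*yb; print('start',s, go(*s,.118,105.5))
```

```text
[0.43661586 0.36122969] 0.07925577067405971 0.07882833641850044 12.86995978883806 12.774457689915007
start [0.44730539 0.32268447] ('wz -2.89', 'xyz', array([0.63, 0.77, 6.28]), 'tilt', array([-0., -0.]))
```

```bash
python3 -m pendant '[0,0,0,0,0,-0.81,0,0,0,0,0,-0.81,0,0,0,0,0,-0.81,0.33,0.335,0,0,0,0,0.33,0.335,0.9,0,0,0,0,0,0.9,0,0,0,0,0,0.9,0,0,0,0,0,0.9,0,0,0,0,0,0.9,0,0,0,0,0,0.9,0,0,0,0,0,0.88,0,0,0,0,0,0,0,0,0]' 0 >/dev/null;  python3 -m pendant '[0,0,0,0,0,0,0,0,0,0,0,0]'
python3 - <<'E'
from h import *
C=cam('wrist');im=imaging.snapshot('wrist');cv2.imwrite('pics/w5.png',im[:,:,::-1])
t=np.radians(12.8);c=np.array([.4366,.3612]);d=get_state()['tool_pos'][:2]-c
print('box local',d@[np.cos(t),np.sin(t)],d@[-np.sin(t),np.cos(t)],go(.4455,.3222,.118,102.8))
E
```

```text
time: 38.55
tool_pos: [0.4457, 0.323, 0.1198]
tool_rot: [0.001, 0.624, 0.782, 0.001]
ft_force: [0.2, 0.2, 0.4]
opening: 0.004
grasp_force: 0.0
box local 0.00034282989757483765 -0.039231327186702074 ('wz 0.00', 'xyz', array([-0.03, -0.01,  0.06]), 'tilt', array([0.002, 0.001]))
```

View pics/w5.png

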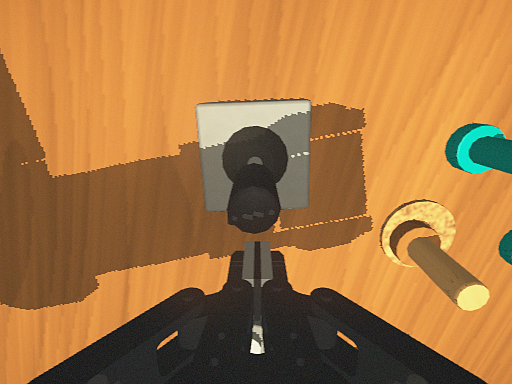

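The shut fingers stand right behind the grip at (255,210), aligned with the box. I have used all my picture views, so from here I rely on forces and fits, and I push left.

```bash
python3 -m pendant '[0.3,0,0.04,0,0,0,0.3,0,0,0,0,0,0.2,0,0,0,0,0,0.2,0,0,0,0,0,0.1,0,0,0,0,0,0,0,0,0,0,0]' | sed -n 1,4p
python3 -m pendant '[0.1,0,0,0,0,0,0.1,0,0,0,0,0,0.1,0,0,0,0,0,0,0,0,0,0,0]' | sed -n 2,4p
python3 - <<'E'
from h import *
t=np.radians(12.8);c=np.array([.4366,.3612]);s=get_state();d=s['tool_pos'][:2]-c
print('box local y',d@[-np.sin(t),np.cos(t)],'F',s['ft_force'][:2]@np.array([-np.sin(t),np.cos(t)]))
imaging.snapshot('wrist');C=cam('wrist');print([(round(q['p'],2),q['centre'],p2w(C,q['centre'],.13)) for q in place_of('wrist','stick_grip')])
E
```

```text
time: 39.2
tool_pos: [0.4374, 0.3553, 0.1171]
tool_rot: [0.0, 0.624, 0.782, -0.0]
ft_force: [0.2, -2.8, 3.9]
tool_pos: [0.4353, 0.3635, 0.1166]
tool_rot: [0.0, 0.624, 0.782, -0.001]
ft_force: [0.5, -6.2, 1.1]
box local y 0.002493293995544196 F -6.11948065819202
[(0.79, [253.8, 223.6], array([0.42961968, 0.38755779, 0.13      ]))]
```

```bash
python3 -m pendant '[0.05,0,0,0,0,0,0.05,0,0,0,0,0,0,0,0,0,0,0]' | sed -n 1,4p
python3 -m pendant '[0.05,0,0,0,0,0,0.05,0,0,0,0,0,0,0,0,0,0,0]' | sed -n 1,4p
```

```text
time: 40.0
tool_pos: [0.4347, 0.3657, 0.1163]
tool_rot: [0.0, 0.624, 0.782, -0.001]
ft_force: [0.1, -8.1, 0.2]
time: 40.3
tool_pos: [0.4346, 0.3667, 0.1163]
tool_rot: [0.002, 0.624, 0.782, -0.003]
ft_force: [2.3, -19.7, 3.0]
```

The stop is reached: the force jumped to about 20 N. I hold for 3 s.

```bash
python3 -m pendant '[-0.02,0,0,0,0,0,0,0,0,0,0,0,0,0,0,0,0,0,0,0,0,0,0,0,0,0,0,0,0,0,0,0,0,0,0,0,0,0,0,0,0,0,0,0,0,0,0,0,0,0,0,0,0,0,0,0,0,0,0,0,0,0,0,0,0,0,0,0,0,0,0,0]' | sed -n 1,4p
python3 -m pendant '[0,0,0,0,0,0,0,0,0,0,0,0,0,0,0,0,0,0,0,0,0,0,0,0,0,0,0,0,0,0,0,0,0,0,0,0,0,0,0,0,0,0,0,0,0,0,0,0,0,0,0,0,0,0,0,0,0,0,0,0,0,0,0,0,0,0,0,0,0,0,0,0]' | sed -n 1,4p
python3 -m pendant '[0,0,0,0,0,0,0,0,0,0,0,0,0,0,0,0,0,0,0,0,0,0,0,0,0,0,0,0,0,0,0,0,0,0,0,0]' | sed -n 1,4p
python3 - <<'E'
from h import *
im=imaging.snapshot('top').astype(float);C=cam('top');t=np.radians(TH0)
for px in (-.12,-.075,-.025,.025,.075,.1):
    ys=np.arange(-.11,.0,.002); uv=w2p(C,[[*press(px,y),.039] for y in ys]); v=cv2.remap(im.mean(2).astype(np.float32),uv[:,0].astype(np.float32)[None],uv[:,1].astype(np.float32)[None],1)[0]
    sat=cv2.remap((im.max(2)-im.min(2)).astype(np.float32),uv[:,0].astype(np.float32)[None],uv[:,1].astype(np.float32)[None],1)[0]
    print(px,'lowsat y:',np.round(ys[(sat<45)&(v>110)],3)[[0,-1]] if ((sat<45)&(v>110)).any() else None)
E
```

```text
time: 41.5
tool_pos: [0.4346, 0.3666, 0.1163]
tool_rot: [0.001, 0.624, 0.782, -0.003]
ft_force: [1.8, -15.8, 2.0]
time: 42.7
tool_pos: [0.4346, 0.3665, 0.1164]
tool_rot: [0.001, 0.624, 0.782, -0.003]
ft_force: [1.6, -17.0, 2.4]
time: 43.3
tool_pos: [0.4346, 0.3666, 0.1163]
tool_rot: [0.001, 0.624, 0.782, -0.003]
ft_force: [2.1, -17.6, 2.5]
-0.12 lowsat y: [-0.058 -0.04 ]
-0.075 lowsat y: [-0.058 -0.04 ]
-0.025 lowsat y: [-0.058 -0.04 ]
0.025 lowsat y: [-0.058 -0.042]
0.075 lowsat y: [-0.058 -0.04 ]
0.1 lowsat y: [-0.058 -0.042]
```

The jaw face reads about −41 mm all along, so it is fully forward. I release the stick gently, retreat upwards, and check the row.

```bash
python3 -m pendant '[-0.15,0,0,0,0,0,-0.2,0,0,0,0,0,-0.2,0,0,0,0,0,-0.2,0,0,0,0,0,-0.2,0,0,0,0,0,-0.3,0,0,0,0,0,-0.3,0,0,0,0,0,-0.3,0,0,0,0,0,0,0,-0.9,0,0,0,0,0,-0.9,0,0,0,0,0,-0.9,0,0,0,0,0,-0.9,0,0,0]' | sed -n 1,4p
python3 -m pendant '[0,0,-0.9,0,0,0,0,0,-0.9,0,0,0,0,0,-0.9,0,0,0,0,0,0,0,0,0,0,0,0,0,0,0]' 1| sed -n 1,4p
python3 - <<'E'
from h import *
C=cam('wrist');imaging.snapshot('wrist')
for n,z in dict(stick_grip=.135,tool_c=.051,pad_top=.006,keeper0_top=.044,keeper1_top=.044).items():
    print(n,[(round(d['p'],2),np.round(d['centre']),np.round(p2w(C,d['centre'],z),4)) for d in place_of('wrist',n)])
print(go(.6,.15,.35,90+TH0),get_state()['joints'])
E
```

```text
time: 44.55
tool_pos: [0.4466, 0.3144, 0.2261]
tool_rot: [-0.0, 0.624, 0.782, 0.0]
ft_force: [0.6, 0.2, -0.8]
time: 45.05
tool_pos: [0.4467, 0.3146, 0.3058]
tool_rot: [0.0, 0.624, 0.782, 0.0]
ft_force: [-0.4, 0.2, -0.5]
stick_grip [(0.6, array([257., 133.]), array([0.4378, 0.3601, 0.135 ]))]
tool_c [(0.95, array([363., 186.]), array([0.6034, 0.3118, 0.051 ])), (0.9, array([397., 120.]), array([0.6175, 0.4084, 0.051 ])), (0.83, array([441., 192.]), array([0.7161, 0.3279, 0.051 ]))]
pad_top [(0.76, array([359., 178.]), array([0.6127, 0.3142, 0.006 ]))]
keeper0_top [(0.75, array([282., 295.]), array([0.54  , 0.1009, 0.044 ])), (0.74, array([249., 248.]), array([0.4678, 0.1742, 0.044 ]))]
keeper1_top []
('wz 2.43', 'xyz', array([-5.33,  5.28, -1.49]), 'tilt', array([-0.001, -0.   ])) [3.99568474e-01 3.21756485e-01 1.29451322e+00 1.10907975e-05
 1.52652760e+00 1.75777261e-01]
```

```bash
python3 -m pendant '[0,0,-0.74,0,0,0.81,0,0,-0.74,0,0,0.81,0,0,0,0,0,0.81,-0.95,0.28,0,0,0,0,-0.95,0.28,0,0,0,0,-0.95,0.28,0,0,0,0,-0.95,0.28,0,0,0,0,-0.95,0.28,0,0,0,0,-0.95,0.28,0,0,0,0,-0.95,0.28,0,0,0,0,-0.95,0.28,0,0,0,0,-0.95,0.28,0,0,0,0]' 1 >/dev/null
python3 -m pendant '[-0.95,0.28,0,0,0,0,-0.9,0.28,0,0,0,0,0,0,0,0,0,0,0,0,0,0,0,0,0,0,0,0,0,0]' | sed -n 1,4p
cat > row.py <<'E'
from h import *
from scipy.optimize import least_squares
C=cam('wrist');im=imaging.snapshot('wrist');np.savez('w6.npz',im=im,K=C[0],r=C[1],t=C[2])
t=np.radians(TH0)
def samp(pts,ch):
    uv=w2p(C,pts).astype(np.float32); return cv2.remap(ch.astype(np.float32),uv[None,:,0].copy(),uv[None,:,1].copy(),1)[0]
mx=im.max(2); sat=mx.astype(float)-im.min(2)
for px in (-.1,-.05,0,.05):
    o=[]
    for yy in (-.025,.0,.045):   # x edges on block top
        xs=np.arange(-.028,.0281,.0005); v=samp([[*press(px+a,yy),.047] for a in xs],mx); o.append([round(1000*xs[np.argmax(s)],1) for s in (-np.diff(v)*(xs[1:]<-.012),np.diff(v)*(xs[1:]>.012))])
    ys=np.arange(-.066,-.02,.0005); e=[]
    for dx in (-.013,.013):
        v=samp([[*press(px+dx,y),.047] for y in ys],mx); e.append(round(1000*ys[np.argmax(-np.diff(v))],1))
    yf=np.arange(.05,.085,.0005); f=[]
    for dx in (-.013,.013):
        v=samp([[*press(px+dx,y),.047] for y in yf],mx); f.append(round(1000*yf[np.argmax(np.diff(v))],1))
    print(px,'xedges',o,'jaw-end y',e,'fence-end',f)
for n,z in dict(keeper0_top=.044,keeper1_top=.044,mark2=.012,fence_mid=.012).items():
    print(n,[(round(d['p'],2),np.round(d['centre']),np.round(p2w(C,d['centre'],z),4)) for d in place_of('wrist',n)])
g=cv2.cvtColor(im,cv2.COLOR_RGB2GRAY)
for px in(-.08,.08):
    uv=w2p(C,[[*press(px,.113),.044]])[0]; print(px,'expected px',uv)
    a=int(uv[0])-28,int(uv[1])-28; cr=cv2.GaussianBlur(g[a[1]:a[1]+56,a[0]:a[0]+56],(3,3),0)
    c=cv2.HoughCircles(cr,cv2.HOUGH_GRADIENT_ALT,1,20,param1=80,param2=.6,minRadius=7,maxRadius=18)
    if c is not None: print([(np.round(p2w(C,(k[0]+a[0],k[1]+a[1]),.044),4),k[2]) for k in c[0]])
E
python3 row.py
```

```text
time: 47.05
tool_pos: [0.5293, 0.001, 0.3504]
tool_rot: [-0.0, 0.718, 0.697, 0.0]
ft_force: [0.4, -0.2, -0.4]
-0.1 xedges [[np.float64(-19.5), np.float64(24.5)], [np.float64(-19.0), np.float64(23.5)], [np.float64(-18.5), np.float64(25.0)]] jaw-end y [np.float64(-42.5), np.float64(-42.0)] fence-end [np.float64(70.0), np.float64(69.5)]
-0.05 xedges [[np.float64(-22.5), np.float64(16.5)], [np.float64(-23.5), np.float64(16.5)], [np.float64(-22.5), np.float64(17.0)]] jaw-end y [np.float64(-42.5), np.float64(-42.5)] fence-end [np.float64(69.0), np.float64(68.5)]
0 xedges [[np.float64(-16.0), np.float64(25.5)], [np.float64(-14.0), np.float64(25.5)], [np.float64(-22.0), np.float64(15.5)]] jaw-end y [np.float64(-40.5), np.float64(-57.0)] fence-end [np.float64(70.0), np.float64(68.5)]
0.05 xedges [[np.float64(-22.0), np.float64(20.0)], [np.float64(-21.5), np.float64(20.0)], [np.float64(-21.5), np.float64(19.5)]] jaw-end y [np.float64(-42.5), np.float64(-42.0)] fence-end [np.float64(69.0), np.float64(68.5)]
keeper0_top [(0.87, array([204.,  27.]), array([0.4629, 0.1761, 0.044 ]))]
keeper1_top [(0.77, array([323.,  28.]), array([0.6251, 0.1697, 0.044 ])), (0.73, array([198., 103.]), array([0.4453, 0.0785, 0.044 ]))]
mark2 [(0.79, array([265., 106.]), array([0.5456, 0.0706, 0.012 ])), (0.73, array([265., 109.]), array([0.5445, 0.066 , 0.012 ]))]
fence_mid [(0.82, array([268.,  65.]), array([0.5511, 0.1293, 0.012 ]))]
-0.08 expected px [207.92466117  25.00533553]Traceback (most recent call last):
  File "row.py", line 24, in <module>
    a=int(uv[0])-28,int(uv[1])-28; cr=cv2.GaussianBlur(g[a[1]:a[1]+56,a[0]:a[0]+56],(3,3),0)
                                      ~~~~~~~~~~~~~~~~^^^^^^^^^^^^^^^^^^^^^^^^^^^^^^^^^^^^^^
cv2.error: OpenCV(4.12.0) /io/opencv/modules/imgproc/src/smooth.dispatch.cpp:618: error: (-215:Assertion failed) !_src.empty() in function 'GaussianBlur'
```

The jaw-side ends line up at −42 mm, so the row is flush and even. The x edges are confounded by shadows, so I print rectified profiles.

Run:
```python
from h import *
d=np.load('w6.npz'); im=d['im']; C=(d['K'],d['r'],d['t'])
print('cam local',(-cv2.Rodrigues(C[1])[0].T@C[2]))
mx=im.max(2).astype(np.float32)
for yy,z in ((-.03,.047),(-.01,.047),(.055,.047),(-.055,.012),(.01,.075)):
    xs=np.arange(-.130,.1001,.002); uv=w2p(C,[[*press(a,yy),z] for a in xs]).astype(np.float32)
    v=cv2.remap(mx,uv[None,:,0].copy(),uv[None,:,1].copy(),1)[0].astype(int)
    print('\ny',yy,'z',z); print(' '.join(f'{int(round(a*1000))}:{k}' for a,k in zip(xs,v)))
```

```text
cam local [0.53330356 0.08430016 0.49263346]

y -0.03 z 0.047
-130:122 -128:99 -126:83 -124:113 -122:165 -120:169 -118:100 -116:64 -114:71 -112:73 -110:72 -108:70 -106:71 -104:71 -102:74 -100:71 -98:73 -96:72 -94:73 -92:74 -90:74 -88:71 -86:73 -84:73 -82:73 -80:69 -78:68 -76:71 -74:104 -72:69 -70:69 -68:70 -66:73 -64:71 -62:70 -60:72 -58:71 -56:72 -54:71 -52:68 -50:69 -48:72 -46:67 -44:70 -42:71 -40:69 -38:70 -36:68 -34:62 -32:66 -30:68 -28:65 -26:68 -24:65 -22:64 -20:64 -18:64 -16:67 -14:64 -12:66 -10:65 -8:62 -6:60 -4:60 -2:61 0:64 2:63 4:59 6:116 8:166 10:161 12:161 14:160 16:159 18:161 20:159 22:158 24:161 26:167 28:113 30:44 32:48 34:54 36:55 38:54 40:54 42:52 44:53 46:51 48:52 50:52 52:51 54:50 56:49 58:53 60:49 62:49 64:42 66:47 68:42 70:63 72:159 74:176 76:171 78:172 80:170 82:171 84:172 86:171 88:181 90:125 92:98 94:163 96:175 98:173 100:171

y -0.01 z 0.047
-130:116 -128:93 -126:74 -124:111 -122:171 -120:174 -118:95 -116:60 -114:65 -112:62 -110:62 -108:64 -106:65 -104:65 -102:67 -100:67 -98:62 -96:57 -94:57 -92:65 -90:65 -88:63 -86:65 -84:67 -82:64 -80:60 -78:53 -76:76 -74:
[... 2420 characters left out ...]
06:53 -104:56 -102:55 -100:57 -98:62 -96:61 -94:59 -92:52 -90:56 -88:50 -86:60 -84:59 -82:57 -80:57 -78:58 -76:53 -74:49 -72:45 -70:117 -68:50 -66:55 -64:57 -62:59 -60:55 -58:55 -56:55 -54:58 -52:60 -50:58 -48:55 -46:38 -44:54 -42:59 -40:58 -38:57 -36:57 -34:52 -32:43 -30:53 -28:54 -26:57 -24:53 -22:55 -20:42 -18:51 -16:49 -14:78 -12:84 -10:80 -8:67 -6:45 -4:61 -2:82 0:81 2:82 4:80 6:159 8:241 10:243 12:243 14:243 16:242 18:243 20:242 22:243 24:253 26:147 28:29 30:46 32:47 34:45 36:47 38:49 40:47 42:26 44:32 46:48 48:49 50:49 52:45 54:41 56:42 58:44 60:44 62:42 64:46 66:144 68:182 70:177 72:175 74:177 76:176 78:179 80:187 82:188 84:107 86:120 88:187 90:187 92:189 94:188 96:188 98:188 100:190
```

The profiles show moulds at about −98.5, −53, −13.5 and +49.5. The third mould was knocked about 13 mm sideways, touching and shifting its neighbour by 3 mm. I mend both and then repeat the jaw push.

Run:
```python
from h import *
print(go(*press(-.0135,.013),.085,90+TH0))
```

```text
('wz 0.01', 'xyz', array([2.52, 0.02, 8.85]), 'tilt', array([0., 0.]))
```

```bash
python3 -m pendant '[0.84,0.007,0.5,0,0,0,0.84,0.007,0.9,0,0,0,0.84,0.007,0.9,0,0,0,0,0,0.9,0,0,0,0,0,0.9,0,0,0,0,0,0.9,0,0,0,0,0,0.9,0,0,0,0,0,0.9,0,0,0,0,0,0.9,0,0,0,0,0,0.9,0,0,0,0,0,0.25,0,0,0,0,0,0,0,0,0]' 0.28 >/dev/null
python3 -m pendant '[0,0,0,0,0,0,0,0,0,0,0,0,0,0,0,0,0,0]'
python3 - <<'E'
from h import *
print(go(*press(-.0135,.013),.054,90+TH0))
C=cam('wrist');im=imaging.snapshot('wrist');mx=im.max(2).astype(np.float32)
for yy,z in ((.055,.047),(.04,.075)):
    xs=np.arange(-.080,.03,.002); uv=w2p(C,[[*press(a,yy),z] for a in xs]).astype(np.float32)
    v=cv2.remap(mx,uv[None,:,0].copy(),uv[None,:,1].copy(),1)[0].astype(int)
    print('\ny',yy,'z',z); print(' '.join(f'{int(round(a*1000))}:{k}' for a,k in zip(xs,v)))
E
```

```text
time: 48.8
tool_pos: [0.5328, 0.0758, 0.0859]
tool_rot: [0.001, 0.718, 0.696, 0.001]
ft_force: [-0.2, -0.2, -1.3]
opening: 0.278
grasp_force: 0.0
('wz 0.00', 'xyz', array([ 0.01, -0.02,  1.06]), 'tilt', array([ 0.002, -0.   ]))

y 0.055 z 0.047
-80:36 -78:29 -76:31 -74:50 -72:34 -70:38 -68:45 -66:45 -64:36 -62:41 -60:38 -58:41 -56:37 -54:42 -52:43 -50:46 -48:46 -46:45 -44:44 -42:47 -40:46 -38:47 -36:46 -34:39 -32:39 -30:47 -28:45 -26:45 -24:47 -22:43 -20:49 -18:48 -16:51 -14:48 -12:49 -10:52 -8:52 -6:51 -4:49 -2:50 0:50 2:43 4:55 6:46 8:167 10:163 12:162 14:165 16:165 18:164 20:166 22:163 24:171 26:26 28:51

y 0.04 z 0.075
-80:32 -78:37 -76:38 -74:38 -72:37 -70:33 -68:28 -66:22 -64:51 -62:29 -60:33 -58:36 -56:33 -54:32 -52:33 -50:41 -48:39 -46:32 -44:19 -42:23 -40:44 -38:36 -36:44 -34:42 -32:37 -30:28 -28:38 -26:35 -24:41 -22:41 -20:39 -18:39 -16:43 -14:43 -12:46 -10:42 -8:41 -6:43 -4:51 -2:52 0:49 2:51 4:154 6:179 8:181 10:182 12:182 14:183 16:185 18:184 20:35 22:57 24:35 26:38 28:43
```

```bash
python3 -m pendant '[0,-0.02,0.5,0,0,0,0,0,0.4,0,0,0,0,0,0.14,0,0,0,0,0,0,0,0,0,0,0,0,0,0,0]' 0.28 | sed -n 1,4p
python3 -m pendant '[0,0,0,0,0,0,0,0,0,0,0,0,0,0,0,0,0,0,0,0,0,0,0,0,0,0,0,0,0,0,0,0,0,0,0,0]' 0
python3 -m pendant '[0,0,-0.25,0,0,0,0,0,-0.1,0,0,0,0,0.23,0,0,0,0,0,0.22,0,0,0,0,0,0,0,0,0,0,0,0,0,0,0,0]'
python3 - <<'E'
from h import *
print(go(*press(0,.013),.054,90+TH0))
E
```

```text
time: 49.35
tool_pos: [0.532, 0.0758, 0.054]
tool_rot: [0.0, 0.718, 0.696, 0.0]
ft_force: [-0.1, 0.1, -0.4]
time: 49.95
tool_pos: [0.532, 0.0758, 0.0541]
tool_rot: [0.0, 0.718, 0.696, 0.0]
ft_force: [-1.1, 0.6, 5.1]
opening: 0.149
grasp_force: 62.5
time: 50.55
tool_pos: [0.5452, 0.0754, 0.0638]
tool_rot: [-0.0, 0.718, 0.696, -0.0]
ft_force: [0.2, -0.5, -2.4]
opening: 0.15
grasp_force: 61.4
('wz 0.00', 'xyz', array([0.01, 0.02, 0.33]), 'tilt', array([-0.001,  0.   ]))
```

```bash
python3 -m pendant '[0.01,0.03,0.2,0,0,0,0,0,0.14,0,0,0,0,0,0,0,0,0,0,0,0,0,0,0]' | sed -n 1,4p
python3 -m pendant '[0,0,0,0,0,0,0,0,0,0,0,0,0,0,0,0,0,0]' 0.28 | sed -n 1,4p
python3 -m pendant '[0,0,-0.3,0,0,0,0,0,-0.8,0,0,0,0,-0.59,0,0,0,0,0,-0.59,0,0,0,0,0,-0.59,0,0,0,0,0,0,0,0,0,0,0,0,0,0,0,0]'| sed -n 1,4p
python3 - <<'E'
from h import *
print(go(*press(-.053,.013),.054,90+TH0))
C=cam('wrist');im=imaging.snapshot('wrist');mx=im.max(2).astype(np.float32)
for yy,z in ((.055,.047),(.04,.075)):
    xs=np.arange(-.130,.08,.002); uv=w2p(C,[[*press(a,yy),z] for a in xs]).astype(np.float32)
    v=cv2.remap(mx,uv[None,:,0].copy(),uv[None,:,1].copy(),1)[0].astype(int)
    print('\ny',yy,'z',z); print(' '.join(f'{int(round(a*1000))}:{k}' for a,k in zip(xs,v)))
E
```

```text
time: 50.95
tool_pos: [0.5462, 0.0755, 0.0542]
tool_rot: [0.0, 0.718, 0.696, -0.0]
ft_force: [-2.7, -1.5, 3.9]
time: 51.25
tool_pos: [0.5462, 0.0757, 0.0538]
tool_rot: [-0.0, 0.718, 0.696, 0.0]
ft_force: [-0.6, 0.4, -0.2]
time: 51.95
tool_pos: [0.4939, 0.0772, 0.0877]
tool_rot: [0.001, 0.718, 0.696, 0.001]
ft_force: [-0.6, 0.4, 0.2]
('wz 0.00', 'xyz', array([ 0.01, -0.04,  1.12]), 'tilt', array([ 0.002, -0.   ]))

y 0.055 z 0.047
-130:114 -128:116 -126:109 -124:75 -122:71 -120:73 -118:91 -116:42 -114:47 -112:43 -110:46 -108:47 -106:46 -104:45 -102:44 -100:48 -98:44 -96:41 -94:47 -92:46 -90:43 -88:46 -86:47 -84:47 -82:40 -80:38 -78:25 -76:29 -74:161 -72:42 -70:46 -68:45 -66:48 -64:45 -62:45 -60:46 -58:48 -56:51 -54:47 -52:50 -50:53 -48:52 -46:49 -44:52 -42:52 -40:51 -38:51 -36:50 -34:89 -32:168 -30:166 -28:168 -26:165 -24:176 -22:32 -20:27 -18:32 -16:47 -14:46 -12:45 -10:43 -8:45 -6:46 -4:41 -2:43 0:42 2:41 4:37 6:43 8:41 10:39 12:41 14:37 16:36 18:37 20:34 22:25 24:26 26:23 28:29 30:17 32:29 34:37 36:49 38:56 40:54 42:52 44:51 46:52 48:52 50:53 52:52 54:52 56:53 58:49 60:51 62:50 64:49 66:48 68:46 70:130 72:244 74:237 76:109 78:247 80:243

y 0.04 z 0.075
-130:119 -128:121 -126:126 -124:121 -122:120 -120:112 -118:112 -116:116 -114:92 -112:76 -110:78 -108:133 -106:44 -104:42 -102:43 -100:39 -98:40 -96:41 -94:45 -92:38 -90:32 -88:27 -86:30 -84:40 -82:42 -80:38 -78:39 -76:43 -74:30 -72:26 -70:154 -68:39 -66:39 -64:43 -62:42 -60:35 -58:39 -56:40 -54:44 -52:46 -50:40 -48:41 -46:46 -44:45 -42:45 -40:45 -38:50 -36:164 -34:179 -32:177 -30:178 -28:170 -26:51 -24:36 -22:47 -20:46 -18:40 -16:40 -14:41 -12:33 -10:33 -8:24 -6:25 -4:41 -2:42 0:36 2:40 4:32 6:37 8:37 10:30 12:21 14:49 16:28 18:30 20:35 22:52 24:54 26:53 28:52 30:46 32:23 34:31 36:31 38:28 40:20 42:27 44:44 46:51 48:55 50:51 52:53 54:46 56:47 58:246 60:243 62:243 64:243 66:243 68:243 70:242 72:243 74:242 76:242 78:247 80:69
```

```bash
python3 -m pendant '[0,-0.04,0.5,0,0,0,0,0,0.4,0,0,0,0,0,0.2,0,0,0,0,0,0,0,0,0,0,0,0,0,0,0]' 0.28 | sed -n 1,4p
python3 -m pendant '[0,0,0,0,0,0,0,0,0,0,0,0,0,0,0,0,0,0,0,0,0,0,0,0,0,0,0,0,0,0,0,0,0,0,0,0]' 0
python3 -m pendant '[0,0,-0.25,0,0,0,0,0.05,-0.1,0,0,0,0,0.05,0,0,0,0,0,0,0,0,0,0,0,0,0,0,0,0]'
python3 - <<'E'
from h import *
print(go(*press(-.05,.013),.054,90+TH0))
E
```

```text
time: 52.5
tool_pos: [0.4922, 0.0773, 0.0542]
tool_rot: [0.0, 0.718, 0.696, 0.0]
ft_force: [0.3, -0.3, 0.5]
time: 53.1
tool_pos: [0.4921, 0.0773, 0.0543]
tool_rot: [0.0, 0.718, 0.696, 0.0]
ft_force: [-1.4, -0.6, 4.7]
opening: 0.147
grasp_force: 62.8
time: 53.6
tool_pos: [0.4947, 0.0772, 0.0642]
tool_rot: [-0.0, 0.718, 0.696, -0.0]
ft_force: [0.7, -0.4, -3.7]
opening: 0.152
grasp_force: 61.7
('wz 0.00', 'xyz', array([0.  , 0.03, 0.34]), 'tilt', array([-0.001,  0.   ]))
```

```bash
python3 -m pendant '[0,0.03,0.2,0,0,0,0,0,0.14,0,0,0,0,0,0,0,0,0,0,0,0,0,0,0]' | sed -n 1,4p
python3 -m pendant '[0,0,0,0,0,0,0,0,0,0,0,0,0,0,0,0,0,0]' 0.28 | sed -n 1,4p
python3 -m pendant '[0,0,-0.3,0,0,0,0,0,-0.8,0,0,0,0,0,-0.9,0,0,0,0,0,-0.9,0,0,0,0,0,-0.9,0,0,0,0,0,-0.9,0,0,-0.81,0,0,-0.9,0,0,-0.81,0,0,-0.9,0,0,-0.81,0,0,0,0,0,0,0,0,0,0,0,0]'| sed -n 1,4p
python3 - <<'E'
from h import *
print(go(.4455,.3222,.118,102.8))
E
```

```text
time: 54.0
tool_pos: [0.4956, 0.0772, 0.0541]
tool_rot: [-0.0, 0.718, 0.696, -0.0]
ft_force: [-2.4, 0.0, 1.4]
time: 54.3
tool_pos: [0.496, 0.0772, 0.0543]
tool_rot: [0.0, 0.718, 0.696, 0.0]
ft_force: [-0.1, -0.1, -0.8]
time: 55.3
tool_pos: [0.4957, 0.0772, 0.2498]
tool_rot: [0.0, 0.624, 0.781, 0.0]
ft_force: [-0.9, -0.3, 0.0]
('wz -0.00', 'xyz', array([8.33, 0.18, 4.39]), 'tilt', array([ 0.001, -0.   ]))
```

```bash
python3 -m pendant '[0.925,0.02,0,0,0,0,0.925,0.02,0,0,0,0,0.925,0.02,0,0,0,0,0.925,0.02,0,0,0,0,0.925,0.02,0,0,0,0,0.925,0.02,0,0,0,0,0.925,0.02,0,0,0,0,0.925,0.02,0,0,0,0,0.925,0.02,0,0,0,0,0,0,0,0,0,0,0,0,0,0,0,0]' 0 | sed -n 1,4p
python3 -m pendant '[0,0,0.9,0,0,0,0,0,0.9,0,0,0,0,0,0.9,0,0,0,0,0,0.9,0,0,0,0,0,0.77,0,0,0,0,0,0,0,0,0,0,0,0,0,0,0]' | sed -n 1,4p
python3 - <<'E'
from h import *
print(go(.4351,.3640,.117,102.8))
E
```

```text
time: 56.4
tool_pos: [0.4452, 0.3218, 0.2484]
tool_rot: [-0.0, 0.624, 0.782, -0.001]
ft_force: [-0.2, -0.0, -0.3]
time: 57.1
tool_pos: [0.446, 0.3213, 0.1187]
tool_rot: [0.0, 0.624, 0.781, -0.0]
ft_force: [0.6, -0.3, 0.5]
('wz -0.01', 'xyz', array([ 1.47, -0.04,  0.06]), 'tilt', array([ 0., -0.]))
```

```bash
python3 -m pendant '[0.3,0,0.06,0,0,0,0.3,0,0,0,0,0,0.25,0,0,0,0,0,0.2,0,0,0,0,0,0.2,0,0,0,0,0,0.15,0,0,0,0,0,0.1,0,0,0,0,0,0.05,0,0,0,0,0,0.05,0,0,0,0,0,0,0,0,0,0,0]' | sed -n 1,4p
python3 -m pendant '[0.04,0,0,0,0,0,0,0,0,0,0,0]' | sed -n 2,4p
```

```text
time: 58.1
tool_pos: [0.4353, 0.3667, 0.1162]
tool_rot: [0.001, 0.624, 0.782, -0.002]
ft_force: [1.6, -15.8, 5.1]
tool_pos: [0.4352, 0.3669, 0.1162]
tool_rot: [0.002, 0.624, 0.782, -0.003]
ft_force: [2.1, -21.7, 4.4]
```

Full tilt again. I hold for 3 s, release, and go back for a look at the row.

```bash
python3 -m pendant '[-0.02,0,0,0,0,0,0,0,0,0,0,0,0,0,0,0,0,0,0,0,0,0,0,0,0,0,0,0,0,0,0,0,0,0,0,0,0,0,0,0,0,0,0,0,0,0,0,0,0,0,0,0,0,0,0,0,0,0,0,0,0,0,0,0,0,0,0,0,0,0,0,0]' | sed -n 4p
python3 -m pendant '[0,0,0,0,0,0,0,0,0,0,0,0,0,0,0,0,0,0,0,0,0,0,0,0,0,0,0,0,0,0,0,0,0,0,0,0,0,0,0,0,0,0,0,0,0,0,0,0,0,0,0,0,0,0,0,0,0,0,0,0,0,0,0,0,0,0,0,0,0,0,0,0]' | sed -n 4p
python3 -m pendant '[0,0,0,0,0,0,0,0,0,0,0,0,0,0,0,0,0,0,0,0,0,0,0,0,0,0,0,0,0,0,0,0,0,0,0,0]' | sed -n 4p
python3 -m pendant '[-0.15,0,0,0,0,0,-0.2,0,0,0,0,0,-0.2,0,0,0,0,0,-0.2,0,0,0,0,0,-0.2,0,0,0,0,0,-0.3,0,0,0,0,0,-0.3,0,0,0,0,0,-0.3,0,0,0,0,0,0,0,-0.9,0,0,0,0,0,-0.9,0,0,0,0,0,-0.9,0,0,0,0,0,-0.9,0,0,0]' 1| sed -n 1,4p
python3 -m pendant '[0,0,-0.9,0,0,0.81,0,0,-0.9,0,0,0.81,0,0,-0.9,0,0,0.81,0,0,-0.9,0,0,0,0,0,0,0,0,0]' | sed -n 1,4p
python3 - <<'E'
from h import *
print(go(.53,.0,.35,90+TH0))
E
```

```text
ft_force: [1.1, -18.5, 4.4]
ft_force: [1.9, -17.6, 4.7]
ft_force: [1.6, -18.9, 4.3]
time: 62.5
tool_pos: [0.4472, 0.3146, 0.2255]
tool_rot: [0.0, 0.624, 0.782, 0.0]
ft_force: [-0.9, 0.2, 0.2]
time: 63.0
tool_pos: [0.448, 0.3151, 0.336]
tool_rot: [0.001, 0.718, 0.696, 0.003]
ft_force: [0.8, -0.1, 0.7]
('wz 0.00', 'xyz', array([-10.41,   3.06,  -0.47]), 'tilt', array([0.006, 0.003]))
```

```bash
python3 -m pendant '[-0.855,0.278,-0.04,0,0,0,-0.855,0.278,-0.04,0,0,0,-0.855,0.278,-0.04,0,0,0,-0.855,0.278,-0.04,0,0,0,-0.855,0.278,-0.04,0,0,0,-0.855,0.278,-0.04,0,0,0,-0.855,0.278,-0.04,0,0,0,-0.855,0.278,-0.04,0,0,0,-0.855,0.278,-0.04,0,0,0,-0.855,0.278,-0.04,0,0,0,-0.855,0.278,0,0,0,0,0,0,0,0,0,0]' 1 | sed -n 1,2p
python3 -m pendant '[0,0,0,0,0,0,0,0,0,0,0,0]'|sed -n 1,3p
python3 row.py
python3 - <<'E'
from h import *
d=np.load('w6.npz'); im=d['im']; C=(d['K'],d['r'],d['t'])
mx=im.max(2).astype(np.float32)
for yy,z in ((-.03,.047),(.055,.047)):
    xs=np.arange(-.130,.08,.001); uv=w2p(C,[[*press(a,yy),z] for a in xs]).astype(np.float32)
    v=cv2.remap(mx,uv[None,:,0].copy(),uv[None,:,1].copy(),1)[0].astype(int); b=v>100
    print(yy,[(int(round(xs[i]*1000)),'bright' if b[i+1] else 'dark') for i in np.nonzero(np.diff(b.astype(int)))[0]])
E
```

```text
time: 64.2
tool_pos: [0.5305, 0.0275, 0.3432]
time: 64.4
tool_pos: [0.5299, 0.0309, 0.3442]
tool_rot: [-0.0, 0.718, 0.696, -0.0]
-0.1 xedges [[np.float64(-18.5), np.float64(25.5)], [np.float64(-19.0), np.float64(24.5)], [np.float64(-19.5), np.float64(25.5)]] jaw-end y [np.float64(-42.0), np.float64(-42.5)] fence-end [np.float64(78.5), np.float64(73.0)]
-0.05 xedges [[np.float64(-19.0), np.float64(21.0)], [np.float64(-19.5), np.float64(21.0)], [np.float64(-19.5), np.float64(21.0)]] jaw-end y [np.float64(-42.0), np.float64(-42.5)] fence-end [np.float64(69.5), np.float64(75.0)]
0 xedges [[np.float64(-19.0), np.float64(21.0)], [np.float64(-18.5), np.float64(19.5)], [np.float64(-19.0), np.float64(22.0)]] jaw-end y [np.float64(-40.0), np.float64(-40.5)] fence-end [np.float64(73.5), np.float64(71.0)]
0.05 xedges [[np.float64(-22.0), np.float64(21.0)], [np.float64(-21.5), np.float64(20.5)], [np.float64(-21.5), np.float64(20.0)]] jaw-end y [np.float64(-41.5), np.float64(-42.0)] fence-end [np.float64(69.5), np.float64(71.5)]
keeper0_top [(0.62, array([205.,  53.]), array([0.4639, 0.1734, 0.044
[... 189 characters left out ...]
34, 0.0806, 0.012 ]))]
fence_mid [(0.95, array([266.,  84.]), array([0.5477, 0.1322, 0.012 ])), (0.19, array([397., 156.]), array([0.7618, 0.0145, 0.012 ]))]
-0.08 expected px [208.56330195  48.77020149]
[(array([0.4689, 0.1717, 0.044 ]), np.float32(13.213674))]
0.08 expected px [325.20012825  49.02978852]
[(array([0.6274, 0.1671, 0.044 ]), np.float32(13.220762))]
-0.03 [(-128, 'dark'), (-125, 'bright'), (-118, 'dark'), (-75, 'bright'), (-68, 'dark'), (-29, 'bright'), (-19, 'dark'), (21, 'bright'), (28, 'dark'), (70, 'bright')]
0.055 [(-129, 'dark'), (-125, 'bright'), (-119, 'dark'), (-76, 'bright'), (-69, 'dark'), (-29, 'bright'), (-19, 'dark'), (20, 'bright'), (28, 'dark'), (70, 'bright')]
```

The row is centred within about 1 mm on every line, straight and flush. Now the seating tool: I move above it and measure the tool, pad and keepers.

```bash
python3 -m pendant '[0.88,0.285,0.2,0,0,0,0.88,0.285,0.2,0,0,0,0.88,0.285,0.2,0,0,0,0.88,0.285,0.2,0,0,0,0.88,0.285,0.2,0,0,0,0.88,0.285,0.2,0,0,0,0.88,0.285,0.2,0,0,0,0.88,0.285,0.2,0,0,0,0,0,0.5,0,0,0,0,0,0.5,0,0,0,0,0,0.5,0,0,0,0,0,0,0,0,0]' 1 >/dev/null
python3 -m pendant '[0,0,0,0,0,0,0,0,0,0,0,0]'|sed -n 1,3p
python3 - <<'E'
from h import *
C=cam('wrist');im=imaging.snapshot('wrist');np.savez('w7.npz',im=im,K=C[0],r=C[1],t=C[2])
print('cam',-cv2.Rodrigues(C[1])[0].T@C[2])
for n,z in dict(tool_c=.051,pad_top=.006,keeper0_top=.044,keeper1_top=.044).items():
    print(n,[(round(d['p'],2),np.round(d['centre'],1),np.round(p2w(C,d['centre'],z),4)) for d in place_of('wrist',n)],)
print([(round(d['p'],2),np.round(d['extent'],1)) for d in boxes_of('wrist','tool_c')])
for f in('w2','w6'):
    d=np.load(f+'.npz');I=d['im'];c2=(d['K'],d['r'],d['t'])
    for px in(-.08,.08):
        u,v=w2p(c2,[[*press(px,.110),.044]])[0].astype(int); cr=I[v-16:v+17,u-16:u+17].astype(int)
        print(f,px,(u,v)); 
        if f=='w2': print('\n'.join(' '.join('%3d'%k for k in r) for r in cr.max(2)[::2,::1]))
E
```

```text
time: 66.05
tool_pos: [0.6053, 0.2395, 0.2526]
tool_rot: [0.0, 0.718, 0.696, 0.001]
cam [0.60918478 0.322736   0.39480018]
tool_c [(0.78, array([251.6, 108.7]), array([0.603, 0.31 , 0.051])), (0.78, array([354.6,  89.9]), array([0.7182, 0.3267, 0.051 ])), (0.77, array([266.4,  12.4]), array([0.6215, 0.4044, 0.051 ])), (0.69, array([259.7, 105. ]), array([0.6122, 0.3138, 0.051 ]))]
pad_top [(0.66, array([258.3, 101.4]), array([0.611, 0.317, 0.006]))]
keeper0_top [(0.89, array([150.8, 218.7]), array([0.4657, 0.1755, 0.044 ])), (0.59, array([252.1, 278.8]), array([0.5954, 0.0792, 0.044 ])), (0.17, array([277. , 217.9]), array([0.6313, 0.1717, 0.044 ]))]
keeper1_top [(0.74, array([274.4, 219.9]), array([0.6278, 0.169 , 0.044 ])), (0.25, array([149.7, 281.3]), array([0.4499, 0.0794, 0.044 ]))]
[(0.97, array([250.9,   0. , 285.2,  44.3])), (0.89, array([327.4,  72.5, 375.2, 107. ])), (0.59, array([237.5,  91.7, 270.4, 124.9]))]
w2 -0.08 (np.int64(218), np.int64(168))
117 118 122 117 118  99  76  72  71  72  72  80  70  73  71  75  77  76  71  75  75  71  73  76  71  69  77  73  69  76  72 
[... 3779 characters left out ...]
187 240 247 240 238 236 236 236 235 234 234 235 236 234 195 168 171 172 165 206 244 246 242 242
 92 153 182 173 171 171 171 171 174 170 170 144 161 229 244 247 245 244 243 223 174 163 166 170 166 172 174 165 142 148 160 160 163
140 187 197 191 189 188 187 184 184 184 187 182 186 184 183 180 178 181 178 178 176 171 170 169 175 176 180 153 100  73  79  80  80
 72  67  68  61  67  65  63  61  65  65  66  61  63  59  60  62  57  61  60  61  61  58  60  61  59  65  67  67  73  78  71  76  75
228 229 230 230 231 230 230 231 229 232 229 229 223 221 224 225 222 220 222 217 216 211 205 203 197 201 198 195 194 204 206 200 202
w6 -0.08 (np.int64(208), np.int64(51))
w6 0.08 (np.int64(325), np.int64(51))
```

Run:
```python
from h import *
d=np.load('w2.npz');c2=(d['K'],d['r'],d['t']); print('k0',p2w(c2,(219.3,169.3),.044),'k1',p2w(c2,(319.8,172.7),.044))
t=np.radians(TH0)
for p in ((219.3,169.3),(319.8,172.7)):
    q=p2w(c2,p,.044)[:2]-PO; print('local',q@[np.cos(t),np.sin(t)],q@[-np.sin(t),np.cos(t)])
d=np.load('w7.npz');I=d['im'];C=(d['K'],d['r'],d['t'])
print('foot box',p2w(C,(254,108.3),.02),'nadir px',w2p(C,[[.6092,.3227,0]]))
g=cv2.GaussianBlur(cv2.cvtColor(I,cv2.COLOR_RGB2GRAY)[60:150,205:305],(3,3),0)
for p2 in(.8,.6,.4):
    c=cv2.HoughCircles(g,cv2.HOUGH_GRADIENT_ALT,1,3,param1=60,param2=p2,minRadius=8,maxRadius=34)
    if c is not None: print(p2,[(np.round(k+[205,60,0],1).tolist(),[np.round(p2w(C,k[:2]+[205,60],z)[:2],4).tolist() for z in(.006,.024,.096)]) for k in c[0]])
cr=I[66:142:3,210:300:3].astype(int)
print('\n'.join(' '.join('%3d'%k for k in r) for r in cr[:,:,2]));
```

```text
k0 [0.46932079 0.17433395 0.044     ] k1 [0.62876051 0.1689309  0.044     ]
local -0.07938986231182789 0.109132549842852
local 0.08014068638513272 0.10865954016963045
foot box [0.60537234 0.30928281 0.02      ] nadir px [[256.7741318   96.73101501]]
0.8 [([251.0, 112.0, 15.0], [[0.6012, 0.3043], [0.6016, 0.3052], [0.6031, 0.3086]])]
0.6 [([251.0, 112.0, 15.5], [[0.6012, 0.3043], [0.6016, 0.3052], [0.6031, 0.3086]]), ([252.0, 101.0, 24.5], [[0.603, 0.3177], [0.6033, 0.318], [0.6044, 0.3189]]), ([259.0, 108.0, 24.8], [[0.6116, 0.309], [0.6115, 0.3096], [0.6111, 0.3121]]), ([247.0, 101.0, 17.4], [[0.5966, 0.3179], [0.5972, 0.3182], [0.5995, 0.319]]), ([263.0, 102.0, 30.8], [[0.6169, 0.3161], [0.6166, 0.3164], [0.6151, 0.3177]]), ([227.0, 128.0, 14.2], [[0.5691, 0.2851], [0.5709, 0.2869], [0.5784, 0.2938]]), ([267.0, 123.0, 15.9], [[0.6216, 0.29], [0.621, 0.2915], [0.6187, 0.2975]]), ([252.0, 101.0, 11.3], [[0.603, 0.3177], [0.6033, 0.318], [0.6044, 0.3189]])]
0.4 [([263.0, 102.0, 28.5], [[0.6169, 0.3161], [0.6166, 0.3164], [0.6151, 0.3177]]), ([259.0, 108.0, 25.3], [[0.6116, 0.309], [0.
[... 3560 characters left out ...]
  51  51  42  44  43  48  81 106 108  80  75 127 109 105 119 105 105  55  49  34  43  50  47  46  45
 49  51  40  53  50  50  43  55  44  49  47  54  56 127 116 109 113 119 119 110 118  72  41  50  41  47  43  49  47  50
 51  44  50  52  47  50  51  46  41  49  52  47  48  66  73  90  89  93  82  78  79  77  53  46  49  46  47  45  39  47
 45  41  43  51  57  52  51  50  47  45  48  54  51  49  70  81  72  52  41  46  40  45  48  39  46  46  42  47  43  39
 41  46  48  49  52  50  47  49  49  49  48  50  42  52  56  44  83  44  49  53  49  45  53  52  43  46  53  41  45  46
 45  46  47  49  48  46  55  49  46  52  43  43  42  46  51  51  49  45  39  50  49  49  44  47  39  49  42  46  45  49
```

From the map, the pad centre is about (0.611, 0.315) and the tool is about (0.604, 0.309), slightly off the pad's middle. The keepers are at local (±80, 109). I grip the tool.

```bash
python3 -m pendant '[0.77,-0.04,0,0,0,0,0.77,-0.04,0,0,0,0,0.77,-0.04,0,0,0,0,0,0,0,0,0,0,0,0,0,0,0,0]' 0.7 | sed -n 1,3p
python3 - <<'E'
from h import *
print(go(.604,.309,.052,90+TH0))
E
```

```text
time: 66.85
tool_pos: [0.6036, 0.3086, 0.2513]
tool_rot: [0.0, 0.718, 0.696, -0.0]
('wz 0.01', 'xyz', array([0.01, 0.01, 6.64]), 'tilt', array([-0., -0.]))
```

```bash
python3 -m pendant '[0,0,0.9,0,0,0,0,0,0.9,0,0,0,0,0,0.9,0,0,0,0,0,0.9,0,0,0,0,0,0.9,0,0,0,0,0,0.9,0,0,0,0,0,0.7,0,0,0,0,0,0.4,0,0,0,0,0,0.14,0,0,0,0,0,0,0,0,0,0,0,0,0,0,0]' 0.7 | sed -n 1,4p
python3 -m pendant '[0,0,0,0,0,0,0,0,0,0,0,0,0,0,0,0,0,0,0,0,0,0,0,0,0,0,0,0,0,0,0,0,0,0,0,0]' 0
python3 -m pendant '[0,0,-0.5,0,0,0,0,0,-0.9,0,0,0,0,0,-0.6,0,0,0,0,0,0,0,0,0,0,0,0,0,0,0]'
python3 - <<'E'
from h import *
print(press(.08,.109),go(*press(.08,.109),.105,90+TH0))
E
```

```text
time: 67.95
tool_pos: [0.6042, 0.3088, 0.0535]
tool_rot: [0.0, 0.718, 0.696, 0.001]
ft_force: [-0.3, -0.5, -0.1]
time: 68.55
tool_pos: [0.6038, 0.3089, 0.0528]
tool_rot: [0.0, 0.718, 0.696, 0.0]
ft_force: [-1.4, -0.2, 6.3]
opening: 0.266
grasp_force: 58.6
time: 69.05
tool_pos: [0.6033, 0.3086, 0.1116]
tool_rot: [-0.0, 0.718, 0.696, -0.0]
ft_force: [-0.5, 0.5, -3.9]
opening: 0.264
grasp_force: 59.0
[0.62863042 0.16927555] ('wz 0.00', 'xyz', array([-4.62,  0.99,  0.22]), 'tilt', array([-0.001, -0.   ]))
```

```bash
python3 -m pendant '[-0.77,0.165,0,0,0,0,-0.77,0.165,0,0,0,0,-0.77,0.165,0,0,0,0,-0.77,0.165,0,0,0,0,-0.77,0.165,0,0,0,0,-0.77,0.165,0,0,0,0,0,0,0,0,0,0,0,0,0,0,0,0]' | sed -n 1,4p
python3 - <<'E'
from h import *
print(go(*press(.08,.109),.091,90+TH0))
E
```

```text
time: 69.85
tool_pos: [0.6285, 0.1692, 0.1109]
tool_rot: [-0.001, 0.718, 0.696, -0.001]
ft_force: [0.1, 0.4, -2.1]
('wz -0.00', 'xyz', array([0.  , 0.01, 0.66]), 'tilt', array([-0.002,  0.   ]))
```

```bash
python3 -m pendant '[0,0.01,0.3,0,0,0,0,0,0.3,0,0,0,0,0,0,0,0,0]' | sed -n 2,4p
for i in 1 2; do python3 -m pendant '[0,0,0.08,0,0,0,0,0,0.08,0,0,0,0,0,0,0,0,0]' | sed -n 2,4p; done
python3 -m pendant '[0,0,0.05,0,0,0,0,0,0,0,0,0]' | sed -n 2,4p
```

```text
tool_pos: [0.6281, 0.1698, 0.0918]
tool_rot: [-0.001, 0.718, 0.696, -0.001]
ft_force: [-0.4, 0.4, -2.4]
tool_pos: [0.6294, 0.1695, 0.0898]
tool_rot: [0.0, 0.718, 0.696, 0.0]
ft_force: [-1.1, 0.7, 0.1]
tool_pos: [0.6294, 0.1695, 0.0851]
tool_rot: [0.0, 0.718, 0.696, 0.0]
ft_force: [-1.7, 1.5, 2.9]
tool_pos: [0.6295, 0.1695, 0.0836]
tool_rot: [0.0, 0.718, 0.696, 0.0]
ft_force: [-2.5, 1.4, 4.8]
```

```bash
for i in 1 2; do python3 -m pendant '[0,0,0.05,0,0,0,0,0,0,0,0,0,0,0,0,0,0,0]' | sed -n '2p;4,6p'; done
```

```text
tool_pos: [0.6295, 0.1695, 0.0826]
ft_force: [-4.4, 1.7, 7.6]
opening: 0.265
grasp_force: 60.3
tool_pos: [0.6296, 0.1696, 0.0825]
ft_force: [-7.1, 0.7, 17.9]
opening: 0.267
grasp_force: 61.6
```

```bash
for i in 1 2; do python3 -m pendant '[0,0,0.04,0,0,0,0,0,0,0,0,0,0,0,0,0,0,0]' | sed -n '2p;4,6p'; done; python3 -m pendant '[0,0,0,0,0,0,0,0,0,0,0,0]' | sed -n '2p;4p'
python3 -m pendant '[0,0,-0.2,0,0,0,0,0,-0.5,0,0,0,0,0,-0.3,0,0,0,0,0,0,0,0,0,0,0,0,0,0,0]'
python3 - <<'E'
from h import *
print(go(*press(-.0797,.109),.110,90+TH0))
E
```

```text
tool_pos: [0.6297, 0.1696, 0.0824]
ft_force: [-11.5, -0.2, 24.8]
opening: 0.266
grasp_force: 62.5
tool_pos: [0.6299, 0.1697, 0.0824]
ft_force: [-13.0, -0.2, 32.2]
opening: 0.264
grasp_force: 63.5
tool_pos: [0.6298, 0.1697, 0.0823]
ft_force: [-13.5, -0.4, 31.7]
time: 72.85
tool_pos: [0.6293, 0.1692, 0.1074]
tool_rot: [-0.0, 0.718, 0.696, -0.0]
ft_force: [0.7, 0.1, -3.7]
opening: 0.265
grasp_force: 59.2
('wz 0.00', 'xyz', array([ 0.  , -5.34, -0.09]), 'tilt', array([-0., -0.]))
```

Cap 1 is on its hard stop (position steady while the force rises to 32 N). Now cap 0.

```bash
python3 -m pendant '[0,-0.89,0,0,0,0,0,-0.89,0,0,0,0,0,-0.89,0,0,0,0,0,-0.89,0,0,0,0,0,-0.89,0,0,0,0,0,-0.89,0,0,0,0,0,0,0,0,0,0,0,0,0,0,0,0]' | sed -n 1,4p
python3 -m pendant '[0,0.02,0.3,0,0,0,0,0,0.25,0,0,0,0,0,0,0,0,0]' | sed -n 2,4p
for i in 1 2; do python3 -m pendant '[0,0,0.08,0,0,0,0,0,0.08,0,0,0,0,0,0,0,0,0]' | sed -n '2p;4p'; done
python3 -m pendant '[0,0,0.05,0,0,0,0,0,0,0,0,0,0,0,0,0,0,0]' | sed -n '2p;4p'
python3 - <<'E'
from h import *
print(go(*press(-.0797,.109),.0825,90+TH0))
E
```

```text
time: 73.65
tool_pos: [0.4694, 0.1742, 0.1077]
tool_rot: [0.0, 0.718, 0.696, 0.0]
ft_force: [0.8, 0.0, -2.6]
tool_pos: [0.4699, 0.174, 0.0899]
tool_rot: [-0.0, 0.718, 0.696, -0.001]
ft_force: [0.4, -0.3, -2.4]
tool_pos: [0.4699, 0.1741, 0.0865]
ft_force: [0.3, -0.9, -0.8]
tool_pos: [0.4701, 0.1742, 0.0825]
ft_force: [-2.6, -0.4, 11.4]
tool_pos: [0.4703, 0.1743, 0.0824]
ft_force: [-8.8, -1.7, 25.5]
('wz 0.01', 'xyz', array([-0.  , -0.04, -0.  ]), 'tilt', array([0.002, 0.   ]))
```

```bash
python3 -m pendant '[0,0,0.04,0,0,0,0,0,0,0,0,0,0,0,0,0,0,0]' | sed -n '2p;4p'
python3 -m pendant '[0,0,-0.2,0,0,0,0,0,-0.5,0,0,0,0,0,-0.5,0,0,0,0,0,0,0,0,0,0,0,0,0,0,0]' | sed -n '2,5p'
python3 - <<'E'
from h import *
imaging.snapshot('wrist');C=cam('wrist')
print([(round(d['p'],2),np.round(d['centre'],1),np.round(p2w(C,d['centre'],.006),4)) for d in place_of('wrist','pad_top')])
print(go(.611,.3155,.11,90+TH0))
E
```

```text
tool_pos: [0.4704, 0.1743, 0.0823]
ft_force: [-13.0, -2.6, 36.6]
tool_pos: [0.4696, 0.1742, 0.1143]
tool_rot: [-0.0, 0.718, 0.696, -0.0]
ft_force: [0.0, -0.6, -1.8]
opening: 0.267
[(0.88, array([439.6,  13.4]), array([0.6113, 0.3122, 0.006 ]))]
('wz 0.00', 'xyz', array([4.86, 4.58, 0.13]), 'tilt', array([-0.002, -0.   ]))
```

```bash
python3 -m pendant '[0.3,0.65,-0.3,0,0,0,0.3,0.65,-0.3,0,0,0,0.3,0.65,-0.3,0,0,0,0.3,0.65,-0.3,0,0,0,0.3,0.65,-0.3,0,0,0,0.3,0.65,-0.3,0,0,0,0.3,0.68,0,0,0,0,0,0,0,0,0,0,0,0,0,0,0,0]' | sed -n 1,3p
python3 - <<'E'
from h import *
C=cam('wrist');I=imaging.snapshot('wrist');np.savez('w8.npz',im=I,K=C[0],r=C[1],t=C[2])
print('cam',-cv2.Rodrigues(C[1])[0].T@C[2])
print([(round(d['p'],2),np.round(d['centre'],1),np.round(p2w(C,d['centre'],.006),4)) for d in place_of('wrist','pad_top')],boxes_of('wrist','pad_top'))
u,v=w2p(C,[[.611,.3155,.006]])[0]; print(u,v)
b=I[:,:,2].astype(int); y0,x0=int(v)-66,int(u)-66
print(x0,y0);print('\n'.join(' '.join('%3d'%k for k in r) for r in b[max(0,y0):y0+132:5,x0:x0+132:5]))
E
```

```text
time: 76.65
tool_pos: [0.6085, 0.2328, 0.1673]
tool_rot: [-0.001, 0.718, 0.696, -0.001]
cam [0.61301774 0.31619908 0.30952086]
[(0.72, array([255.5,  98.1]), array([0.6105, 0.3147, 0.006 ]))] [{'extent': [220.7, 58.7, 295.6, 137.2], 'p': 0.94}]
256.0217068195765 97.19367557253423
190 31
 76  79  73  80  77  74  82  76  79  85  80  78  80  79  81  83  73  71  78  76  73  71  67  71  75  74  70
 79  75  80  80  77  76  81  77  81  93  81  78  84  79  75  81  78  81  74  77  75  69  72  69  68  69  67
 74  77  77  78  75  78  74  79  80  88  82  77  77  81  80  77  76  80  72  67  70  71  75  74  75  68  72
 76  78  76  81  71  80  82  82  80  83  81  76  77  77  82  79  78  83  75  69  71  71  72  73  68  71  69
 77  88  78  83  81  80  83  78  81  83  78  84  83  77  80  75  78  82  77  78  77  77  75  74  76  71  76
 74  79  79  82  74  76  80  74  77  83  82  76  87  77  74  77  80  82  74  76  76  72  73  68  76  71  81
 67  81  78  80  79  76  76  74  80  85  80  67 119 136 113 120  74  82  77  72  71  76  71  71  76  71  78
 74  77  79  82  83  79  75  85  82  76 129 106 102 119 
[... 1403 characters left out ...]
 129 117 107  51  45  48  47  47  47  43  49  49  43
 50  51  49  57  55  56  49  55  54  53  47  48  85  79  76  69  69  53  42  45  50  49  44  48  53  50  53
 49  39  43  48  53  46  49  51  52  49  46  53  81  81  76  82  64  52  55  48  46  47  48  49  47  43  47
 51  50  51  50  51  50  53  56  53  53  55  49  70  79  75  88  53  48  45  51  50  50  53  57  47  54  55
 50  51  50  51  53  47  54  41  52  52  55  48  73  86  76  63  55  54  53  50  52  47  47  42  49  48  50
 50  53  46  43  58  53  56  49  51  47  56  53  50  51  48  49  54  48  48  53  54  38  51  51  49  44  46
 53  51  50  53  51  54  53  46  45  52  53  48  50  57  40  49  52  48  47  43  51  47  51  52  46  45  49
```

Run:
```python
from h import *
d=np.load('w8.npz');C=(d['K'],d['r'],d['t']);print(p2w(C,(258.1,97.6),.006),go(.6128,.315,.0565,90+TH0))
```

```text
[0.61304462 0.31505942 0.006     ] ('wz 0.00', 'xyz', array([2.74, 0.06, 3.74]), 'tilt', array([-0.001, -0.   ]))
```

```bash
python3 -m pendant '[0.685,0.015,0,0,0,0,0.685,0.015,0,0,0,0,0.685,0.015,0,0,0,0,0.685,0.015,0,0,0,0,0,0,0.9,0,0,0,0,0,0.9,0,0,0,0,0,0.9,0,0,0,0,0,0.7,0,0,0,0,0,0.25,0,0,0,0,0,0,0,0,0,0,0,0,0,0,0]' | sed -n 1,4p
python3 - <<'E'
from h import *
print(go(.6128,.315,.053,90+TH0))
E
```

```text
time: 77.9
tool_pos: [0.6139, 0.3152, 0.0609]
tool_rot: [0.0, 0.718, 0.696, 0.001]
ft_force: [-0.1, -0.0, -2.4]
('wz 0.00', 'xyz', array([-0.01, -0.04,  0.26]), 'tilt', array([0.002, 0.001]))
```

```bash
python3 -m pendant '[0,-0.02,0.15,0,0,0,0,0,0.1,0,0,0,0,0,0.01,0,0,0,0,0,0,0,0,0]' | sed -n '2,4p'
python3 -m pendant '[0,0,0,0,0,0,0,0,0,0,0,0,0,0,0,0,0,0,0,0,0,0,0,0,0,0,0,0,0,0]' 0.6 | sed -n '2,6p'
python3 -m pendant '[0,0,-0.3,0,0,0,0,0,-0.9,0,0,0,0,0,-0.9,0,0,0,0,0,-0.9,0,0,0,0,0,-0.9,0,0,0,-0.8,0,-0.9,0,0,0,-0.8,0,-0.9,0,0,0,-0.8,0,-0.9,0,0,0,-0.8,0,-0.9,0,0,0,-0.5,-0.6,0,0,0,0,-0.5,-0.6,0,0,0,0,0,0,0,0,0,0]' | sed -n 1,4p
python3 -m pendant '[0,0,0,0,0,0,0,0,0,0,0,0]' | sed -n 2p
python3 - <<'E'
from h import *
C=cam('wrist');I=imaging.snapshot('wrist');np.savez('w9.npz',im=I,K=C[0],r=C[1],t=C[2]);print('cam',-cv2.Rodrigues(C[1])[0].T@C[2])
for n,z in dict(tool_c=.051,pad_top=.006,keeper0_top=.036,keeper1_top=.036,stick_grip=.135).items():
    print(n,[(round(d['p'],2),np.round(d['centre'],1),np.round(p2w(C,d['centre'],z),4)) for d in place_of('wrist',n)])
print([(round(d['p'],2),np.round(d['extent'],1)) for n in('tool_c','pad_top') for d in boxes_of('wrist',n)])
mx=I.max(2).astype(np.float32)
for yy,z in ((-.03,.047),(.03,.047),(.055,.047)):
    xs=np.arange(-.130,.08,.001); uv=w2p(C,[[*press(a,yy),z] for a in xs]).astype(np.float32)
    v=cv2.remap(mx,uv[None,:,0].copy(),uv[None,:,1].copy(),1)[0].astype(int); b=v>100
    print(yy,[(int(round(xs[i]*1000)),'bright' if b[i+1] else 'dark') for i in np.nonzero(np.diff(b.astype(int)))[0]])
E
```

```text
tool_pos: [0.6131, 0.3153, 0.0528]
tool_rot: [0.0, 0.718, 0.696, 0.001]
ft_force: [-3.5, 0.4, 6.8]
tool_pos: [0.6128, 0.315, 0.0515]
tool_rot: [-0.0, 0.718, 0.696, -0.0]
ft_force: [-0.7, -0.6, 0.8]
opening: 0.6
grasp_force: 0.0
time: 80.0
tool_pos: [0.5717, 0.1891, 0.2782]
tool_rot: [0.0, 0.718, 0.696, 0.0]
ft_force: [0.8, -0.7, -0.2]
tool_pos: [0.5734, 0.1907, 0.2768]
cam [0.57740522 0.2739217  0.41898822]
tool_c [(0.94, array([378.5,  42.6]), array([0.7166, 0.3278, 0.051 ])), (0.82, array([287. ,  57.7]), array([0.613 , 0.3153, 0.051 ])), (0.27, array([274.9, 238.7]), array([0.597 , 0.0837, 0.051 ]))]
pad_top [(0.74, array([280.1,  64.2]), array([0.6084, 0.3129, 0.006 ])), (0.36, array([205.1, 239.7]), array([0.4887, 0.0618, 0.006 ]))]
keeper0_top [(0.72, array([177.9, 176.4]), array([0.4665, 0.1743, 0.036 ]))]
keeper1_top [(0.89, array([294.2, 175.2]), array([0.6249, 0.1714, 0.036 ]))]
stick_grip []
[(0.69, array([268.5,  40.4, 304.6,  78. ])), (0.66, array([348.4,  25.5, 406.9,  68. ])), (0.65, array([253.4,  33.5, 313.3,  92.1]))]
-0.03 [(-125, 'dark'), (-120, 'bright'), (-119, 'dark'), (-80, 'bright'), (-79, 'dark'), (-73, 'bright'), (-72, 'dark'), (-28, 'bright'), (-17, 'dark'), (20, 'bright'), (32, 'dark'), (70, 'bright')]
0.03 [(-125, 'dark'), (-72, 'bright'), (-68, 'dark'), (-26, 'bright'), (-18, 'dark'), (20, 'bright'), (32, 'dark'), (70, 'bright')]
0.055 [(-125, 'dark'), (-71, 'bright'), (-68, 'dark'), (-26, 'bright'), (-17, 'dark'), (20, 'bright'), (32, 'dark'), (70, 'bright')]
```

The tool stands upright at (0.613, 0.315) on the pad's middle, the row is unchanged, both caps are on their stops, and the arm is clear. I hand in.

```bash
python3 -c "
from bench import robot; print(robot.finish_job())"
```

```text
the job is handed in; nothing more can be done
None
```

I handed the job in at about 80 s: four moulds are in the press on the lines −100 to +50 mm, centred to about 1 mm, with the far ends within about 2 mm of the fence; one mould got knocked aside, so I re-centred it and its neighbour and repeated the joystick hold before pressing both caps to their stops with the tool and standing it back on its pad.

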